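# Turn the desiccant canister over and set it back

### The job

Turn the closed square desiccant canister (orange band, white lid) upside down so that it stands on its lid on the blue bench mat, and leave it so for at least a second to loosen the beads. Then turn it upright again and slide it back flush against the metal stop bar at the left end of the mat, standing fully on the mat. It is too wide to grasp, so tip it over its edges with the fingers, and leave the other things on the desk alone.

Things in the scene. Friction and masses are not known exactly. Their poses are not given: they have to be found in the camera images.
- canister: closed rigid square canister, 88 x 88 x 92 mm high, 0.35 to 0.7 kg, friction varies; dark foot, orange band, white fixed lid. Origin: centre of the foot's underside; z points from foot to lid. Starts upright, 15 to 40 mm from the stop bar, square within 0.15 rad.
- lid_top (a point): centre of the canister's lid top, 92 mm along z from its origin. A level push on a side 20 to 35 mm above the mat slides the canister; at 75 mm it turns about its far bottom edge. The pushed face then rises and sticks to rubber fingertips, so they must rise with it in an arc about that edge; past 45 to 50 degrees it falls onto its next face by itself.
- mat: blue antistatic mat fixed to the desk, 140 mm (its x) by 360 mm (its y), 6 mm thick, rubbery. Origin: centre of its underside on the desk; y runs along its length to the left, towards the stop bar. Its yaw lies between -0.2 and 0. The tester behind it has two upright blue handles that stand out towards the robot (to x = 0.508 m, 140 mm high, at y = 0.19 and -0.14 m): stay clear of them
- stop_face (a point): middle of the face of the stop bar that the canister rests against, at the height of the mat's top; axes as the mat's, the bar's face is square to y and looks to -y. It lies 160 mm from the mat's origin along +y. The bar is aluminium, fixed, 120 mm long (x), 16 mm thick (y), 16 mm high above the mat
- parts_case: teal parts case with clear lid, 90 x 131 x 29 mm, bystander; origin at the centre of its underside
- solder_reel: white reel of solder, 55 mm diameter, 36 mm high, bystander; origin at the centre of its underside
- tape_blue: roll of blue tape, 58 mm diameter, 18 mm high, bystander; origin at the centre of its underside
- battery: standing 9 V block battery, 18 x 27 x 49 mm, bystander; origin at the centre of its underside

How it is judged:
By the outcome, as a careful person would: the job done as asked, in the order asked, and still so for the second after the job is handed in, with the robot touching nothing.
It also fails if it takes over 67 s, if anything falls off the work surface, if the arm or the gripper's body presses on something with over 40 N, if the wrist force passes 120 N, or if a joint passes its speed limit or range.

### The arm

A 6-joint arm with a two-finger parallel gripper is mounted at the origin on a cart in front of the work surface, level with it; the furniture and walls round the work are solid. World frame = base frame: x ahead of the robot, y to its left, z up, the work surface at z = 0. Lengths are in mm, angles in rad, forces in N, time in s.
With the tool pointing down it reaches from about 350 to 775 mm from the base axis. Payload 7.3 kg.
Tool frame: the origin (TCP) lies at the very end of the fingers, on their centre line; the grasp point (between the pads) lies 19 mm behind it; x points along the fingers, y is the direction in which the jaws open and shut, and the axes are right-handed (so a half turn about x gives the same grasp; the last joint's range is limited). The gripper opens to 92 mm and grips with 3 to 60 N. Pads are 19 mm wide; open, the fingers measure 130 mm over their backs; the gripper's body (75 mm by 190 mm) begins 47 mm behind the grasp point.
Start: joints at [1.142, 0.342, 1.524, -0, 1.275, -0.146], TCP at [146.484, 504.17, 226.741] pointing down, gripper open.
Joint ranges: [-2.53, 2.53], [-0.77, 2.02], [0.04, 2.7], [-1, 4.14], [0.28, 2.66], [-3.11, 3.11]. Speed limits (rad/s): [2.57, 2.57, 3.14, 3.14, 3.14, 3.14].

### API

Orientations are given as [roll, pitch, yaw] about the fixed x, y, z axes, in that order (R = Rz(yaw) Ry(pitch) Rx(roll)).
In Python, from plant import sensors, capture, bot gives the robot as it stands.
- The arm moves only by the shell command python3 -m crank 'ROWS' [OPENING]. ROWS is JSON, a list of rows, each an object of numbers: "dx", "dy", "dz": the shift along the tool's x, y, z in cm; "spin": the turn about the tool's x in rad. A call has 1 to 20 rows; each row is the pose to reach, as a shift and turn from the pose commanded when the call began, along the tool's axes at that moment; what a row does not reach only later rows make up. A row lasts 1/12 s, in which the tool goes at most 41.7 mm and 7.16 degrees, less where a joint would pass 70% of its speed; a pose out of reach is approached as far as the arm can. A call with a gripper value outside its range is refused whole. OPENING is the opening in per cent of the stroke, from 0 (shut) to 100 (fully open), set as the call begins (- or left out, the last holds). The fingers move at their own pace and stop on an object; the grip force is fixed at half the most. Time passes only in rows, so rows that repeat a pose let the fingers close. It gives the time, the measured TCP pose, the force and the opening at its end, in the units of the state.
- sensors.get_obs(): the state, without advancing time (a new reading comes with each control period).
- capture(name): name is "scene" or "top" or "wrist"; returns a dict with "frame" (400x640x3 uint8, blue, green, red), "vfov" (degrees; the focal length in pixels is half the picture's height over the tangent of half this angle, whatever the lens; pixels are square), "cx", "cy" (the principal point, pixels), "view" (4x4, takes a point from world to camera coordinates); the wrist camera has in their place "mount" (4x4, takes a point from camera to tool coordinates, whose origin is the TCP and whose axes are the tool frame's). Camera axes: x right, y down, z forward; pixel columns grow to the right and rows downward; lengths in mm; the calibration is good to about 2 mm. A picture is of the moment at which its call begins: read the wrist's pose just before it. There is no depth.
- bot.close_job(): hands the job in, once; it reports no verdict.
The state is a dict: "time": time; "joint_positions": joint angles; "dq": joint speeds; "tau": joint torques, N m; "tool_pos": TCP position; "tcp_rot": TCP orientation; "contact_force": force on the tool from outside, world axes, zero at the start; "moment": the same for the moment, N m; "grip_width": finger opening in mm.
Only numpy, scipy, OpenCV 4.12 (cv2) and the standard library are available. Lean on these libraries where they do the work, as an engineer would, in place of code of your own. Each camera call takes 0.05 s, during which the arm holds its last target.

## Working session

There is one attempt and no reset: what is moved stays moved. The work goes in short steps, Python scripts to look and compute and a shell command to move; the robot and the scene stay as the last step left them, time stands still between calls to the robot, and variables do not carry over. Pictures are saved under pics/ and viewed, and the job is handed in when it is done.

```bash
ls; mkdir -p pics; python3 - <<'E'
from plant import sensors, capture, bot
import cv2
print(sensors.get_obs())
for n in ("scene","top","wrist"):
    c=capture(n); cv2.imwrite(f"pics/a_{n}.png",c["frame"]); print({k:v for k,v in c.items() if k!="frame"})
E
```

```text
pics
{'time': 0.0, 'joint_positions': array([ 1.14198431e+00,  3.42659268e-01,  1.52502019e+00,  1.57865625e-05,
        1.27537881e+00, -1.46000805e-01]), 'dq': array([-5.21652847e-05, -9.73720904e-04,  3.28926003e-04, -4.52220934e-05,
        1.64257881e-03, -1.00204330e-03]), 'tau': array([-1.92736052e-04, -4.31245422e+01, -2.44220585e+01,  7.16987858e-02,
        5.62233967e-02, -1.41836672e-04]), 'tool_pos': array([146.30984232, 503.78186856, 226.07678073]), 'tcp_rot': array([-1.7270968 ,  1.56933063, -2.00991262]), 'contact_force': array([-0.52712699,  0.36449777, -1.09437753]), 'moment': array([ 0.00011056, -0.00887389, -0.00243941]), 'grip_width': 92.05041548350391}
{'vfov': 57.09230752392279, 'cx': 317.1217623696511, 'cy': 194.59290920493402, 'view': array([[ 6.57201005e-01, -7.53596893e-01, -1.33627072e-02,
        -2.05511949e+02],
       [-5.23702707e-01, -4.43819689e-01, -7.27158551e-01,
         3.87612446e+02],
       [ 5.42053793e-01,  4.84887416e-01, -6.86339478e-01,
         7.86199146e+02],
       [ 0.00000000e+00,  0.00000000e+00,  0.00000000e+00,
         1.00000
[... 171 characters left out ...]
7505208e+02],
       [-9.95296085e-01,  1.38477799e-03, -9.68699416e-02,
         5.10788758e+02],
       [ 9.68366174e-02, -1.56443566e-02, -9.95177333e-01,
         1.17136356e+03],
       [ 0.00000000e+00,  0.00000000e+00,  0.00000000e+00,
         1.00000000e+00]])}
{'vfov': 65.14856629667098, 'cx': 319.2362801004926, 'cy': 192.86757146946232, 'mount': array([[-1.01030570e-03, -2.82815505e-01,  9.59173795e-01,
        -1.57479933e+02],
       [ 9.99999486e-01, -3.72861573e-04,  9.43368288e-04,
         6.68143882e-02],
       [ 9.08398717e-05,  9.59174255e-01,  2.82815736e-01,
        -7.63184873e+01],
       [ 0.00000000e+00,  0.00000000e+00,  0.00000000e+00,
         1.00000000e+00]])}
```

View pics/a_scene.png

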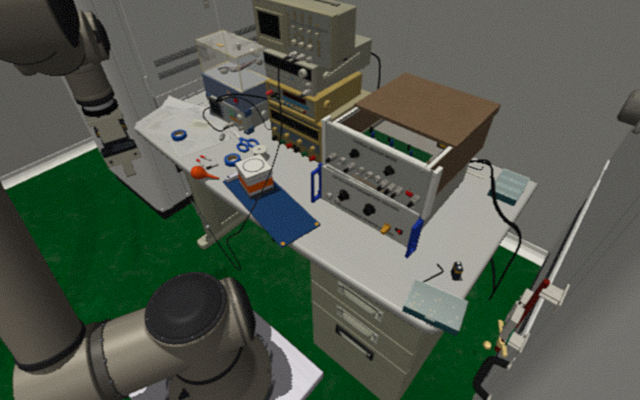

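View pics/a_top.png

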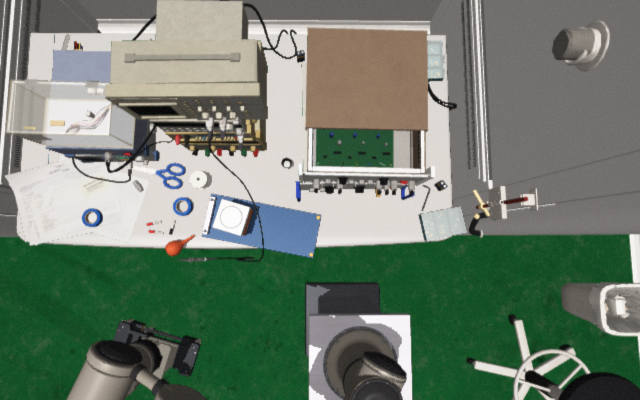

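View pics/a_wrist.png

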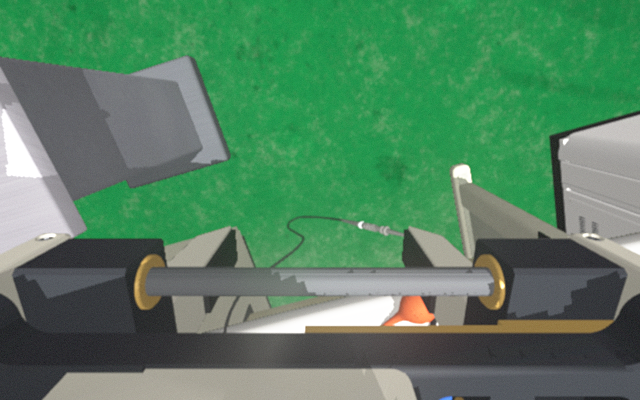

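```bash
cat > h.py <<'E'
import numpy as np, cv2
from plant import sensors, capture, bot
from scipy.spatial.transform import Rotation as Ro
def K(c): 
    f=200/np.tan(np.radians(c["vfov"]/2)); return f
def pix(c,P):
    q=c["view"]@np.append(P,1); f=K(c); return np.array([c["cx"]+f*q[0]/q[2],c["cy"]+f*q[1]/q[2]])
def ray(c,uv):
    f=K(c); V=np.linalg.inv(c["view"]); d=V[:3,:3]@np.array([(uv[0]-c["cx"])/f,(uv[1]-c["cy"])/f,1.]); return V[:3,3],d
def onz(c,uv,z):
    o,d=ray(c,uv); return o+d*(z-o[2])/d[2]
def wristcam():
    o=sensors.get_obs(); c=capture("wrist"); T=np.eye(4); T[:3,:3]=Ro.from_euler('xyz',o["tcp_rot"]).as_matrix(); T[:3,3]=o["tool_pos"]
    c["view"]=np.linalg.inv(T@c["mount"]); return c
def crop(c,x0,y0,x1,y1,s,name):
    im=cv2.resize(c["frame"][y0:y1,x0:x1],None,fx=s,fy=s,interpolation=cv2.INTER_CUBIC); cv2.imwrite("pics/"+name,im)
E
python3 - <<'E'
from h import *
t=capture("top"); s=capture("scene")
crop(t,180,160,340,280,5,"b_top.png"); crop(s,180,130,340,250,5,"b_scene.png")
E
```

```text
(no output)
```

View pics/b_top.png

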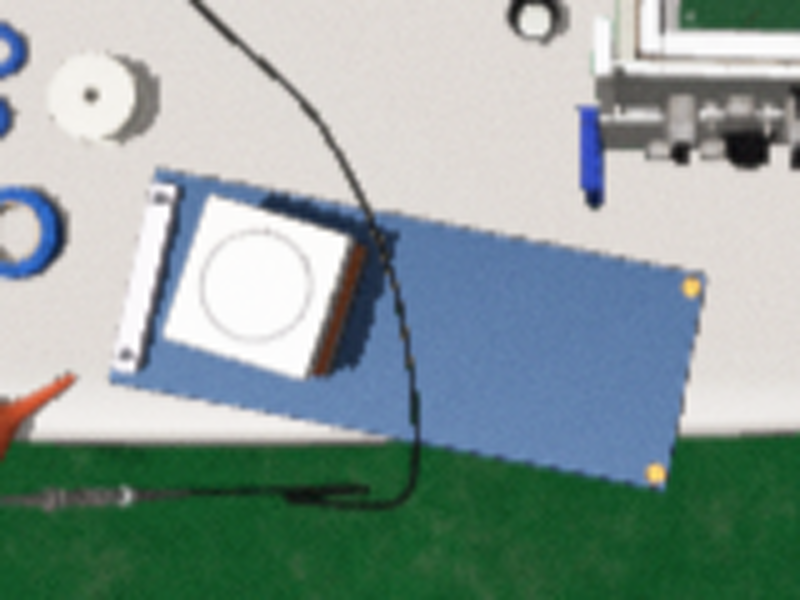

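View pics/b_scene.png

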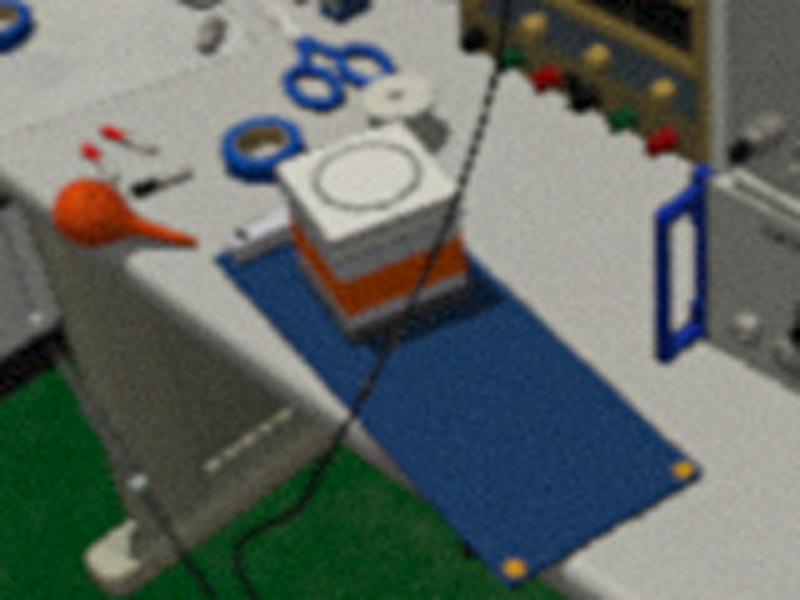

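```bash
cat > meas.py <<'E'
from h import *
def lidquad(c,roi,thr=(0,0,185),sat=45):
    x0,y0,x1,y1=roi
    hsv=cv2.cvtColor(c["frame"][y0:y1,x0:x1],cv2.COLOR_BGR2HSV)
    return hsv
E
python3 - <<'E'
from h import *
t=capture("top"); s=capture("scene")
def cr(p,o): return (p[0]/5+o[0]-.4,p[1]/5+o[1]-.4)
T=(180,160);S=(180,130)
print("mat z6")
for n,p in dict(NL=(155,170),FL=(110,382),NR=(706,273),FR=(664,489)).items(): print("top",n,onz(t,cr(p,T),6)[:2])
for n,p in dict(FL=(217,260),FR=(513,588),NR=(702,475)).items(): print("scene",n,onz(s,cr(p,S),6)[:2])
print("bar z22 top")
for p in [(155,183),(178,185),(112,368),(138,374)]: print(onz(t,cr(p,T),22)[:2])
print("lid z98")
for p in [(210,195),(357,238),(307,380),(163,338)]: print("top",onz(t,cr(p,T),98)[:2])
for p in [(278,172),(398,126),(463,186),(332,248)]: print("scene",onz(s,cr(p,S),98)[:2])
print("foot z6 scene",onz(s,cr((352,342),S),6),onz(s,cr((470,285),S),6), onz(s,cr((300,270),S),6))
print("handle tip", [onz(t,cr((593,205),T),z) for z in (0,140)],[onz(s,cr((665,360),S),0)])
# cable epipolar
for p in [(500,30),(480,130),(460,210),(430,260),(385,350),(350,415),(320,470)]:
    o,d=ray(s,cr(p,S)); 
    for z in (10,50,100,200,300,400): 
        P=o+d*(z-o[2])/d[2]; q=pix(t,P); print(p,z,P[:2].round(),((q-np.array(T)+.4)*5).round())
E
```

```text
mat z6
top NL [532.92810898 474.83756418]
top FL [397.94041204 499.94016093]
top NR [466.24241082 122.35755462]
top FR [329.5891712  149.46901449]
scene FL [397.02052076 493.51240284]
scene FR [328.68245763 143.63751246]
scene NR [461.60999403 118.42831382]
bar z22 top
[522.84828662 470.40030253]
[521.560818   455.91434425]
[406.61238948 494.35509947]
[402.83265374 478.08332426]
lid z98
top [507.54382996 417.75672012]
top [481.92374366 330.78899067]
top [398.57919715 358.84179167]
top [423.33123717 443.40799765]
scene [420.08531578 434.04366553]
scene [501.28502419 411.54371639]
scene [485.66163471 334.65400691]
scene [393.80627354 352.1736337 ]
foot z6 scene [402.85154683 363.59312067   6.        ] [489.75224467 345.13515242   6.        ] [426.62124891 442.85281955   6.        ]
handle tip [array([510.59729089, 194.85014039,   0.        ]), array([497.29701258, 190.26330695, 140.        ])] [array([524.71390844, 203.97480176,   0.        ])]
(500, 30) 10 [707. 537.] [ 64. -99.]
(500, 30) 50 [668. 492.] [114. -53.]
(500, 30) 100 [619. 436.] [182.   9.]
(500, 30) 200 [520. 325.] [339.
[... 780 characters left out ...]
385, 350) 10 [409. 338.] [365. 363.]
(385, 350) 50 [385. 304.] [412. 403.]
(385, 350) 100 [354. 260.] [475. 457.]
(385, 350) 200 [292. 173.] [621. 581.]
(385, 350) 300 [231.  87.] [800. 734.]
(385, 350) 400 [169.  -0.] [1028.  927.]
(350, 415) 10 [357. 312.] [406. 447.]
(350, 415) 50 [335. 279.] [452. 485.]
(350, 415) 100 [307. 237.] [514. 537.]
(350, 415) 200 [252. 153.] [659. 658.]
(350, 415) 300 [197.  70.] [837. 806.]
(350, 415) 400 [142. -14.] [1062.  994.]
(320, 470) 10 [315. 291.] [438. 514.]
(320, 470) 50 [295. 259.] [484. 551.]
(320, 470) 100 [270. 218.] [546. 602.]
(320, 470) 200 [220. 137.] [689. 720.]
(320, 470) 300 [170.  56.] [866. 865.]
(320, 470) 400 [121. -25.] [1089. 1048.]
```

```bash
cat > goal.py <<'E'
from h import *
import sys
# usage: goal.py x y z dirdeg-yaw : tool target tcp; yaw = yaw of frame whose y axis must be +-tool z
o=sensors.get_obs(); R=Ro.from_euler('xyz',o["tcp_rot"]).as_matrix()
print("t",round(o["time"],2),"pos",o["tool_pos"].round(1),"F",o["contact_force"].round(1),"grip",round(o["grip_width"],1)); print("R cols x,y,z:\n",R.round(3), "q6",o["joint_positions"].round(2))
if len(sys.argv)>4:
    x,y,z,yaw=map(float,sys.argv[1:5])
    print("shift cm (tool axes)",(R.T@(np.array([x,y,z])-o["tool_pos"])/10).round(2))
    # want tool z = +y axis of frame or -y
    for s in (1,-1):
        d=s*np.array([-np.sin(yaw),np.cos(yaw),0]); dl=R.T@d
        # spin a about x takes z to (0,-sin a,cos a)
        print("spin for tool z =",s,"y:",round(np.arctan2(-dl[1],dl[2]),3))
E
python3 goal.py 460 470 200 -0.287
```

```text
t 0.35 pos [146.4 504.1 226.6] F [ 0.1 -0.7  0.4] grip 91.8
R cols x,y,z:
 [[-0.     0.279  0.96 ]
 [-0.     0.96  -0.279]
 [-1.    -0.    -0.   ]] q6 [ 1.14  0.34  1.52 -0.    1.28 -0.15]
shift cm (tool axes) [ 2.65  5.48 31.06]
spin for tool z = 1 y: -1.567
spin for tool z = -1 y: 1.575
```

```bash
python3 -m crank '[{"dx":1,"dy":4.6,"dz":32.6,"spin":1.575},{"dx":1,"dy":4.6,"dz":32.6,"spin":1.575},{"dx":1,"dy":4.6,"dz":32.6,"spin":1.575},{"dx":1,"dy":4.6,"dz":32.6,"spin":1.575},{"dx":1,"dy":4.6,"dz":32.6,"spin":1.575},{"dx":1,"dy":4.6,"dz":32.6,"spin":1.575},{"dx":1,"dy":4.6,"dz":32.6,"spin":1.575},{"dx":1,"dy":4.6,"dz":32.6,"spin":1.575},{"dx":1,"dy":4.6,"dz":32.6,"spin":1.575},{"dx":1,"dy":4.6,"dz":32.6,"spin":1.575},{"dx":1,"dy":4.6,"dz":32.6,"spin":1.575},{"dx":1,"dy":4.6,"dz":32.6,"spin":1.575},{"dx":1,"dy":4.6,"dz":32.6,"spin":1.575},{"dx":1,"dy":4.6,"dz":32.6,"spin":1.575},{"dx":1,"dy":4.6,"dz":32.6,"spin":1.575}]' 43; python3 goal.py 472.7 457.3 120 -0.287; python3 - <<'E'
from h import *
c=wristcam(); cv2.imwrite("pics/c_w.png",c["frame"])
crop(capture("scene"),140,50,340,200,4,"c_s.png")
E
```

```text
time: 1.6
tool_pos: [472.3, 457.3, 216.6]
tcp_rot: [-0.869, 1.571, -2.724]
contact_force: [-0.6, 0.3, -0.1]
grip_width: 39.7
t 1.6 pos [472.3 457.3 216.6] F [-0.6  0.3 -0.1] grip 39.7
R cols x,y,z:
 [[-0.     0.96  -0.281]
 [-0.    -0.281 -0.96 ]
 [-1.    -0.     0.   ]] q6 [0.65 0.6  1.13 0.   1.41 0.94]
shift cm (tool axes) [ 9.66  0.04 -0.01]
spin for tool z = 1 y: -3.139
spin for tool z = -1 y: 0.002
```

View pics/c_w.png

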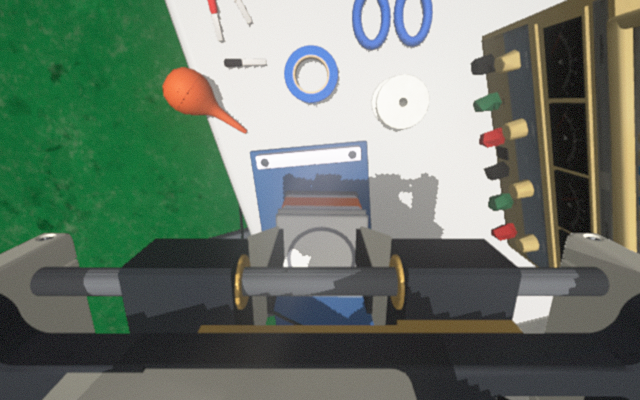

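View pics/c_s.png

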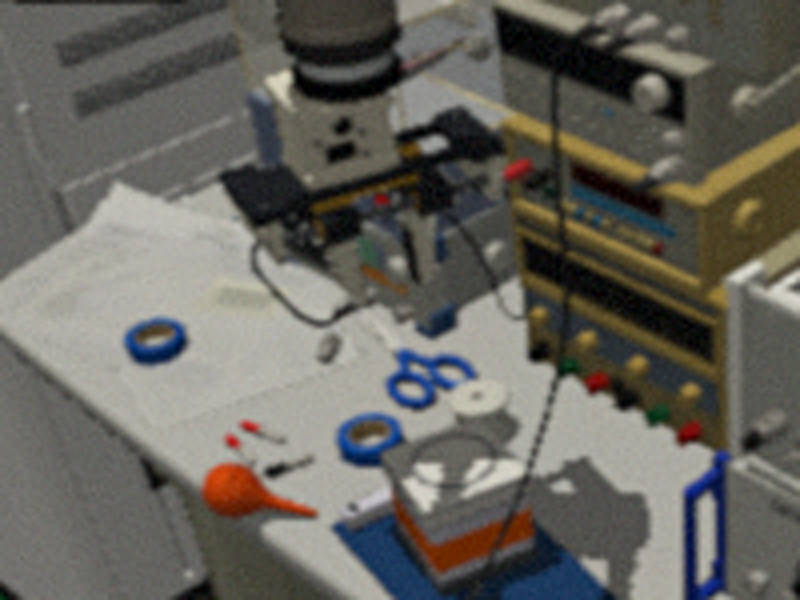

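```bash
python3 -m crank '[{"dx":4,"dy":0},{"dx":8,"dy":0},{"dx":11,"dy":0},{"dx":13.4,"dy":0},{"dx":13.4,"dz":0.5},{"dx":13.4,"dz":1},{"dx":13.4,"dz":1.2},{"dx":13.4,"dz":1.2}]'; python3 - <<'E'
from h import *
c=wristcam(); cv2.imwrite("pics/d_w.png",c["frame"])
crop(capture("scene"),160,100,320,220,5,"d_s.png")
E
```

```text
invalid input at $[0]: expected keys dx, dy, dz, spin
```

View pics/d_w.png

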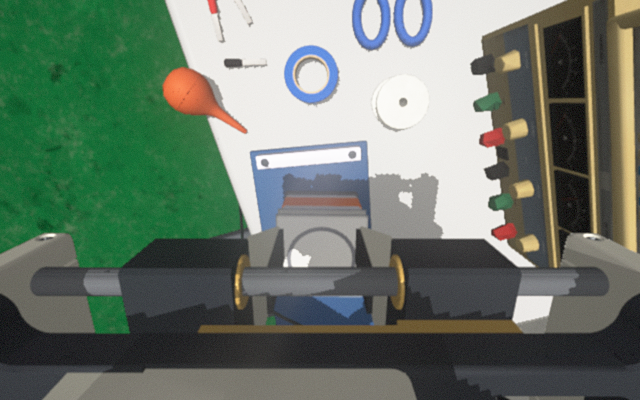

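View pics/d_s.png

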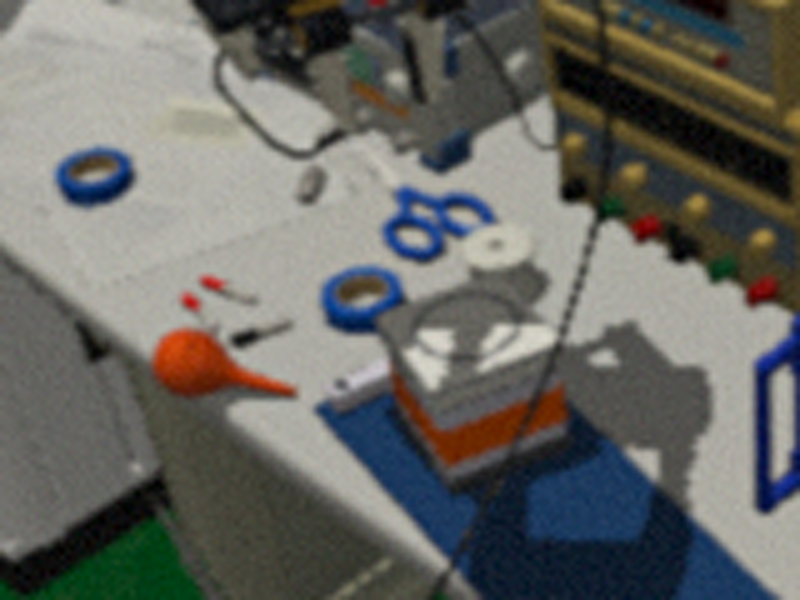

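```bash
python3 -m crank '[{"dx":4,"dy":0,"dz":0,"spin":0},{"dx":8,"dy":0,"dz":0,"spin":0},{"dx":11,"dy":0,"dz":0,"spin":0},{"dx":13.4,"dy":0,"dz":0,"spin":0},{"dx":13.4,"dy":0,"dz":0.5,"spin":0},{"dx":13.4,"dy":0,"dz":1,"spin":0},{"dx":13.4,"dy":0,"dz":1.2,"spin":0},{"dx":13.4,"dy":0,"dz":1.2,"spin":0}]'; python3 - <<'E'
from h import *
c=wristcam(); cv2.imwrite("pics/e_w.png",c["frame"])
crop(capture("scene"),160,100,320,220,5,"e_s.png")
E
```

```text
time: 2.47
tool_pos: [470.0, 446.1, 85.4]
tcp_rot: [2.494, 1.567, 0.636]
contact_force: [0.1, 0.9, 0.4]
grip_width: 39.3
```

View pics/e_w.png

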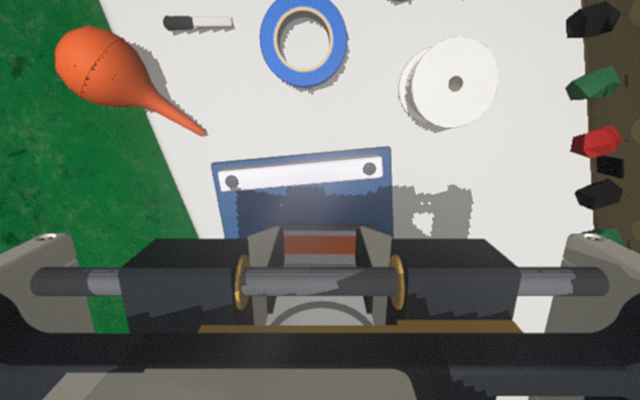

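View pics/e_s.png

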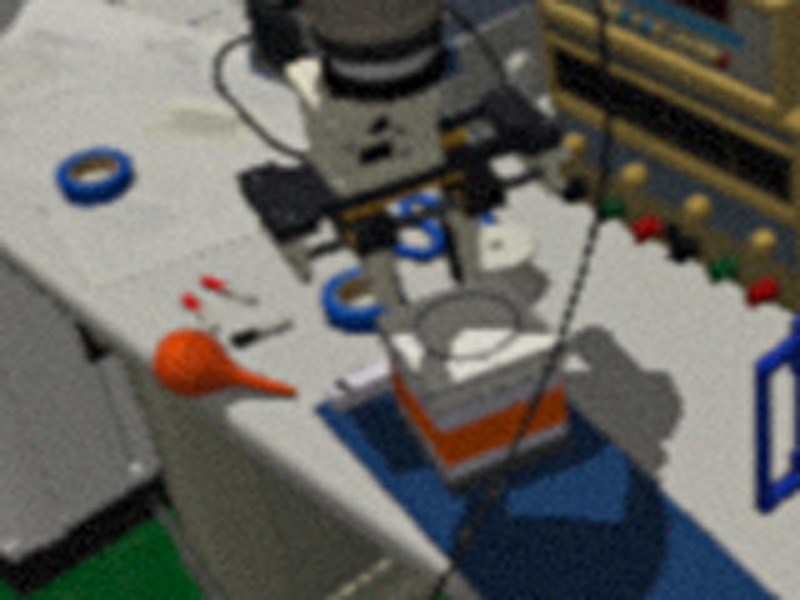

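```bash
python3 -m crank '[{"dx":0,"dy":0,"dz":0.2,"spin":0},{"dx":0,"dy":0,"dz":0.4,"spin":0},{"dx":0,"dy":0,"dz":0.6,"spin":0},{"dx":0,"dy":0,"dz":0.8,"spin":0},{"dx":0,"dy":0,"dz":0.8,"spin":0}]';python3 -m crank '[{"dx":0,"dy":0,"dz":0.1,"spin":0},{"dx":0,"dy":0,"dz":0.2,"spin":0},{"dx":0,"dy":0,"dz":0.3,"spin":0}]'
```

```text
time: 2.98
tool_pos: [467.0, 439.1, 83.5]
tcp_rot: [2.908, 1.568, 1.05]
contact_force: [-0.1, 4.4, 2.3]
grip_width: 39.2
time: 3.23
tool_pos: [466.6, 436.8, 83.8]
tcp_rot: [2.769, 1.567, 0.912]
contact_force: [0.9, 6.2, 3.4]
grip_width: 39.4
```

```bash
cat > arc.py <<'E'
import numpy as np,sys
w,h,t0,t1,st=map(float,sys.argv[1:6]); r=np.hypot(w,h);a=np.arctan2(h,w)
f=lambda t:np.array([w-r*np.cos(a+np.radians(t)),r*np.sin(a+np.radians(t))-h])
for t in np.arange(t0,t1+.01,st): 
    d=(f(t)-f(t0))/10; print(t,"push %.2f rise %.2f"%tuple(d))
E
python3 arc.py 88 77.8 0 25 2.5; echo; python3 arc.py 88 77.8 25 60 2.5
```

```text
0.0 push 0.00 rise 0.00
2.5 push 0.35 rise 0.38
5.0 push 0.71 rise 0.74
7.5 push 1.09 rise 1.08
10.0 push 1.48 rise 1.41
12.5 push 1.89 rise 1.72
15.0 push 2.31 rise 2.01
17.5 push 2.75 rise 2.29
20.0 push 3.19 rise 2.54
22.5 push 3.65 rise 2.78
25.0 push 4.11 rise 2.99

25.0 push 0.00 rise 0.00
27.5 push 0.47 rise 0.19
30.0 push 0.96 rise 0.37
32.5 push 1.45 rise 0.52
35.0 push 1.94 rise 0.65
37.5 push 2.44 rise 0.76
40.0 push 2.95 rise 0.85
42.5 push 3.46 rise 0.91
45.0 push 3.97 rise 0.95
47.5 push 4.48 rise 0.97
50.0 push 4.99 rise 0.97
52.5 push 5.50 rise 0.95
55.0 push 6.01 rise 0.90
57.5 push 6.52 rise 0.83
60.0 push 7.03 rise 0.74
```

```bash
python3 -m crank '[{"dx":-0.35,"dy":0,"dz":0.38,"spin":0},{"dx":-0.72,"dy":0,"dz":0.75,"spin":0},{"dx":-1.07,"dy":0,"dz":1.13,"spin":0},{"dx":-1.4,"dy":0,"dz":1.52,"spin":0}]'; python3 - <<'E'
from h import *
crop(capture("scene"),160,100,320,220,5,"f_s.png")
E
```

```text
time: 3.57
tool_pos: [462.0, 421.3, 97.5]
tcp_rot: [2.625, 1.568, 0.767]
contact_force: [0.3, 4.4, 3.7]
grip_width: 39.5
```

View pics/f_s.png

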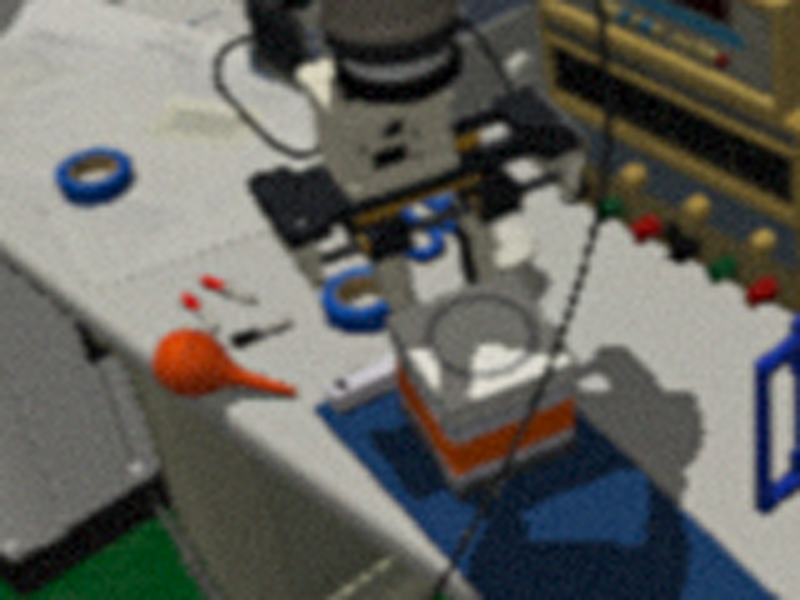

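```bash
python3 -m crank '[{"dx":-0.31,"dy":0,"dz":0.41,"spin":0},{"dx":-0.6,"dy":0,"dz":0.83,"spin":0},{"dx":-0.88,"dy":0,"dz":1.27,"spin":0},{"dx":-1.13,"dy":0,"dz":1.71,"spin":0},{"dx":-1.37,"dy":0,"dz":2.17,"spin":0},{"dx":-1.58,"dy":0,"dz":2.63,"spin":0},{"dx":-1.77,"dy":0,"dz":3.1,"spin":0},{"dx":-1.95,"dy":0,"dz":3.59,"spin":0},{"dx":-2.1,"dy":0,"dz":4.08,"spin":0}]'; python3 - <<'E'
from h import *
crop(capture("scene"),160,100,320,220,5,"g_s.png")
E
```

```text
time: 4.37
tool_pos: [449.9, 380.8, 118.1]
tcp_rot: [0.455, 1.57, -1.403]
contact_force: [1.3, 1.7, 5.4]
grip_width: 39.1
```

View pics/g_s.png

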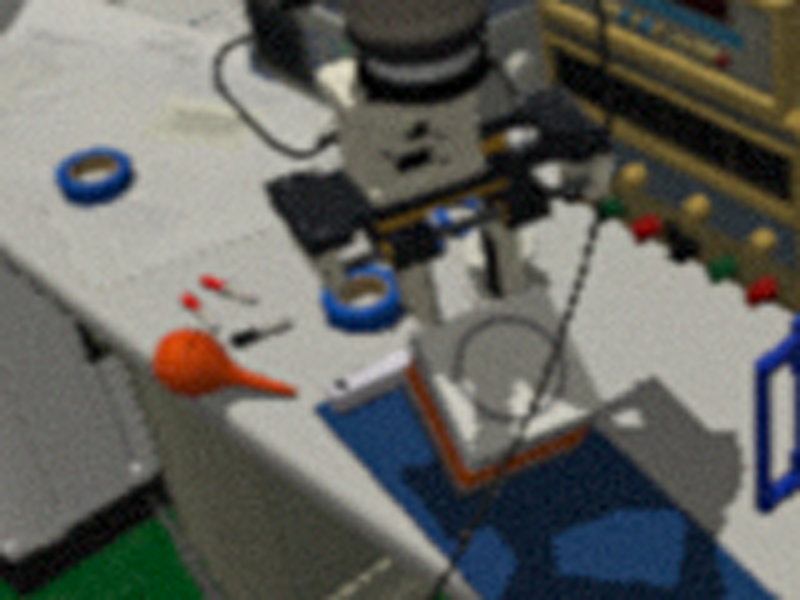

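```bash
python3 -m crank '[{"dx":-0.13,"dy":0,"dz":0.49,"spin":0},{"dx":-0.24,"dy":0,"dz":0.99,"spin":0},{"dx":-0.33,"dy":0,"dz":1.5,"spin":0},{"dx":-0.39,"dy":0,"dz":2.0,"spin":0},{"dx":-0.43,"dy":0,"dz":2.5,"spin":0},{"dx":-0.45,"dy":0,"dz":3.0,"spin":0},{"dx":-0.45,"dy":0,"dz":3.5,"spin":0},{"dx":-0.43,"dy":0,"dz":3.9,"spin":0},{"dx":-0.5,"dy":0,"dz":3.9,"spin":0},{"dx":-2,"dy":0,"dz":2,"spin":0},{"dx":-5,"dy":0,"dz":-1,"spin":0},{"dx":-5,"dy":0,"dz":-3,"spin":0},{"dx":-5,"dy":0,"dz":-3,"spin":0}]'; python3 - <<'E'
from h import *
crop(capture("scene"),160,100,320,220,5,"h_s.png")
crop(capture("top"),180,160,340,280,5,"h_t.png")
E
```

```text
time: 5.5
tool_pos: [460.0, 414.1, 169.6]
tcp_rot: [2.627, 1.565, 0.771]
contact_force: [-1.7, -1.1, 0.0]
grip_width: 39.3
```

View pics/h_s.png

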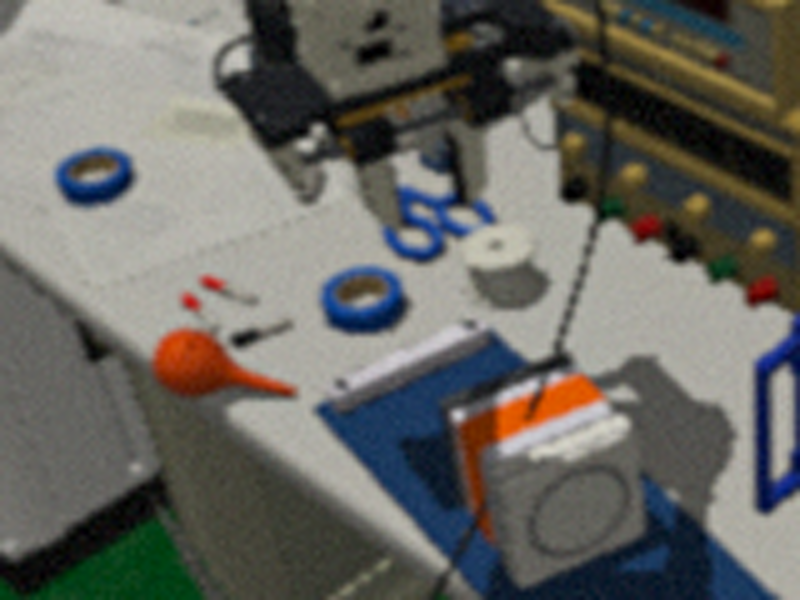

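View pics/h_t.png

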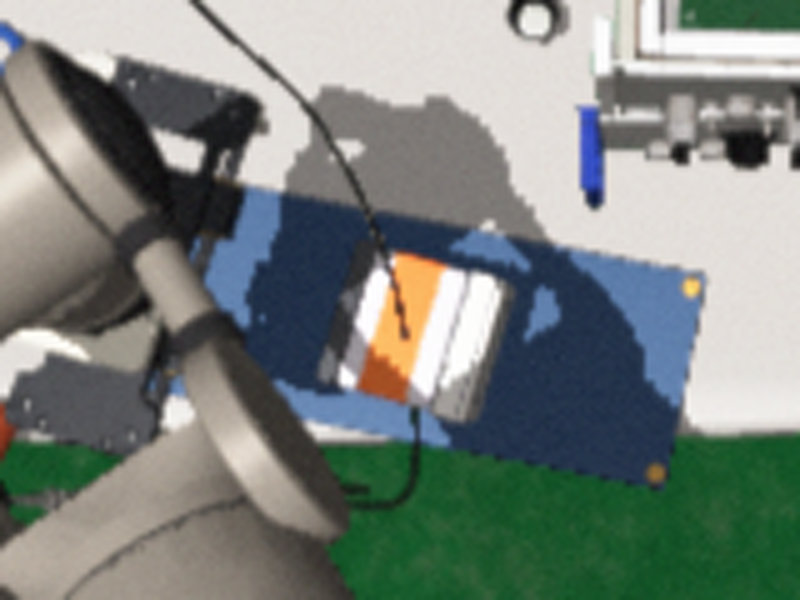

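```bash
python3 - <<'E'
from h import *
t=capture("top"); s=capture("scene")
def cr(p,o): return (p[0]/5+o[0]-.4,p[1]/5+o[1]-.4)
T=(180,160);S=(160,100)
for p in [(360,242),(320,380),(500,278),(458,418)]: print("top",onz(t,cr(p,T),94)[:2])
for p in [(443,405),(560,353),(632,415),(487,462)]: print("scene",onz(s,cr(p,S),94)[:2])
print("lid bottom right edge",onz(s,cr((518,588),S),6),onz(s,cr((648,530),S),6))
E
```

```text
top [479.85602417 329.61443425]
top [398.56900055 351.9537796 ]
top [458.35495418 246.68947239]
top [376.11876891 270.78462274]
scene [396.51783991 346.17444965]
scene [476.033444   327.85900803]
scene [463.52066444 252.91998394]
scene [379.65477044 288.31641602]
lid bottom right edge [372.77260914 269.21789937   6.        ] [459.5219301  243.76016766   6.        ]
```

```bash
python3 -m crank '[{"dx":4,"dy":0,"dz":0,"spin":0},{"dx":7,"dy":0,"dz":1,"spin":0},{"dx":8.7,"dy":0,"dz":3,"spin":0},{"dx":8.7,"dy":0,"dz":4.5,"spin":0},{"dx":8.7,"dy":0,"dz":5.6,"spin":0},{"dx":8.7,"dy":0,"dz":5.8,"spin":0},{"dx":8.7,"dy":0,"dz":6.0,"spin":0}]'; python3 -m crank '[{"dx":0,"dy":0,"dz":0.2,"spin":0},{"dx":0,"dy":0,"dz":0.4,"spin":0},{"dx":0,"dy":0,"dz":0.5,"spin":0},{"dx":0,"dy":0,"dz":0.5,"spin":0}]'; python3 arc.py 92 77 0 25 2.5; python3 arc.py 92 77 25 60 2.5
```

```text
time: 6.28
tool_pos: [441.5, 352.1, 80.8]
tcp_rot: [-1.427, 1.571, 2.997]
contact_force: [0.1, 2.4, -0.9]
grip_width: 39.4
time: 6.62
tool_pos: [440.9, 349.3, 81.5]
tcp_rot: [2.645, 1.567, 0.787]
contact_force: [0.6, 5.0, 1.2]
grip_width: 39.7
0.0 push 0.00 rise 0.00
2.5 push 0.34 rise 0.39
5.0 push 0.71 rise 0.77
7.5 push 1.08 rise 1.13
10.0 push 1.48 rise 1.48
12.5 push 1.88 rise 1.81
15.0 push 2.31 rise 2.12
17.5 push 2.74 rise 2.41
20.0 push 3.19 rise 2.68
22.5 push 3.65 rise 2.93
25.0 push 4.12 rise 3.17
25.0 push 0.00 rise 0.00
27.5 push 0.48 rise 0.21
30.0 push 0.97 rise 0.40
32.5 push 1.46 rise 0.57
35.0 push 1.96 rise 0.72
37.5 push 2.47 rise 0.84
40.0 push 2.99 rise 0.95
42.5 push 3.50 rise 1.03
45.0 push 4.02 rise 1.08
47.5 push 4.55 rise 1.12
50.0 push 5.07 rise 1.13
52.5 push 5.59 rise 1.12
55.0 push 6.11 rise 1.09
57.5 push 6.63 rise 1.03
60.0 push 7.15 rise 0.95
```

Contact as predicted. Tip the second time, first part.

```bash
python3 -m crank '[{"dx":-0.37,"dy":0,"dz":0.39,"spin":0},{"dx":-0.75,"dy":0,"dz":0.76,"spin":0},{"dx":-1.12,"dy":0,"dz":1.14,"spin":0},{"dx":-1.47,"dy":0,"dz":1.52,"spin":0},{"dx":-1.8,"dy":0,"dz":1.92,"spin":0},{"dx":-2.11,"dy":0,"dz":2.34,"spin":0},{"dx":-2.4,"dy":0,"dz":2.77,"spin":0},{"dx":-2.68,"dy":0,"dz":3.22,"spin":0}]'; python3 - <<'E'
from h import *
crop(capture("scene"),180,130,340,250,5,"i_s.png")
E
```

```text
time: 7.28
tool_pos: [431.2, 316.9, 108.2]
tcp_rot: [2.404, 1.57, 0.547]
contact_force: [1.6, 4.8, 5.2]
grip_width: 39.4
```

View pics/i_s.png

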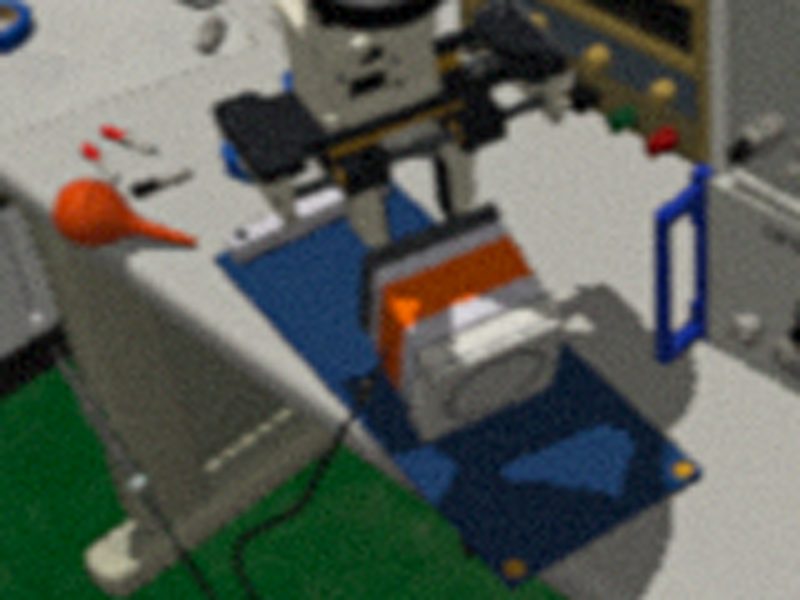

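```bash
python3 -m crank '[{"dx":-0.25,"dy":0,"dz":0.46,"spin":0},{"dx":-0.49,"dy":0,"dz":0.93,"spin":0},{"dx":-0.7,"dy":0,"dz":1.41,"spin":0},{"dx":-0.89,"dy":0,"dz":1.9,"spin":0},{"dx":-1.06,"dy":0,"dz":2.39,"spin":0},{"dx":-1.21,"dy":0,"dz":2.89,"spin":0},{"dx":-1.33,"dy":0,"dz":3.4,"spin":0},{"dx":-1.44,"dy":0,"dz":3.9,"spin":0},{"dx":-1.52,"dy":0,"dz":4.4,"spin":0},{"dx":-1.57,"dy":0,"dz":4.9,"spin":0},{"dx":-1.61,"dy":0,"dz":5.4,"spin":0},{"dx":-1.62,"dy":0,"dz":5.9,"spin":0},{"dx":-1.7,"dy":0,"dz":6.1,"spin":0},{"dx":-3.5,"dy":0,"dz":4.5,"spin":0},{"dx":-7,"dy":0,"dz":1,"spin":0},{"dx":-9,"dy":0,"dz":-2,"spin":0},{"dx":-9,"dy":0,"dz":-3,"spin":0}]'; python3 - <<'E'
from h import *
crop(capture("scene"),180,130,340,250,5,"j_s.png")
crop(capture("top"),180,160,340,280,5,"j_t.png")
E
```

```text
time: 8.75
tool_pos: [442.2, 350.1, 202.6]
tcp_rot: [2.495, 1.561, 0.638]
contact_force: [-0.5, 0.4, -0.0]
grip_width: 39.1
```

View pics/j_s.png

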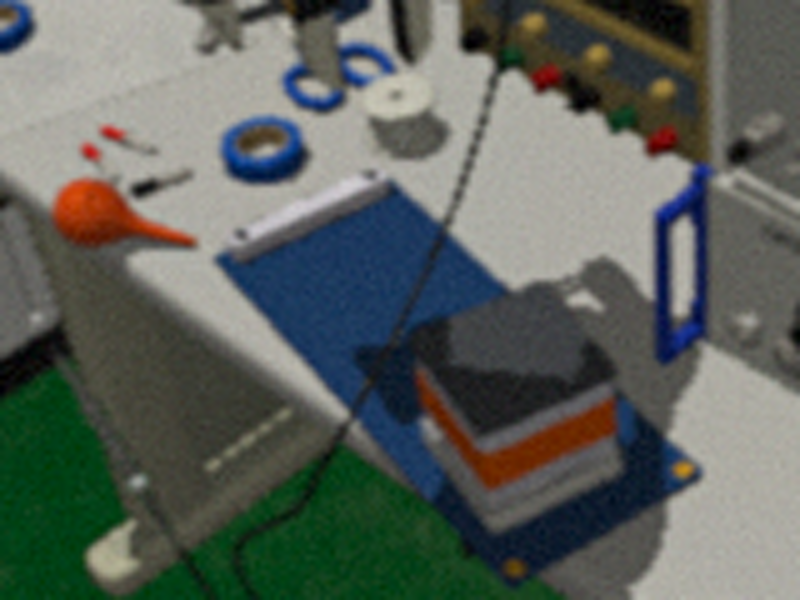

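View pics/j_t.png

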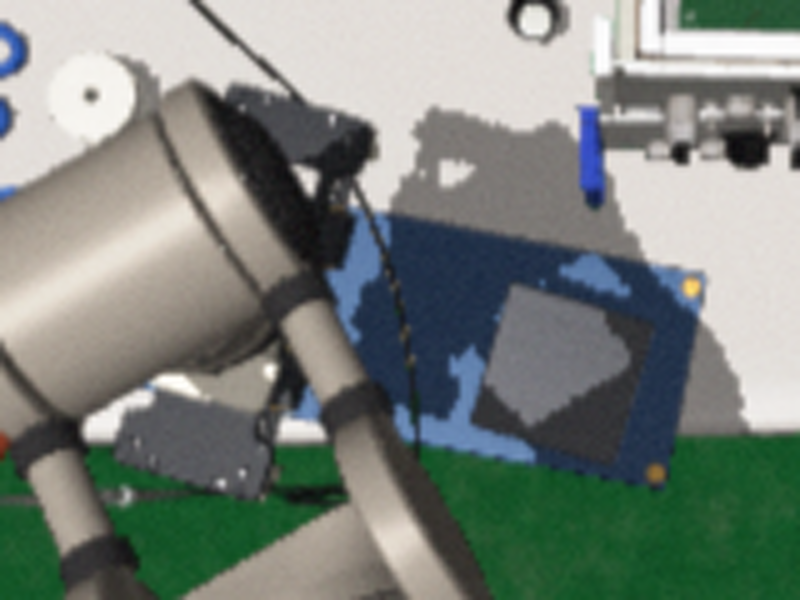

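```bash
python3 - <<'E'
from h import *
t=capture("top"); s=capture("scene")
def cr(p,o): return (p[0]/5+o[0]-.4,p[1]/5+o[1]-.4)
T=(180,160);S=(180,130)
a=np.array([onz(t,cr(p,T),98)[:2] for p in [(512,285),(655,320),(617,466),(473,425)]]); print(a,a.mean(0))
b=np.array([onz(s,cr(p,S),98)[:2] for p in [(555,285),(617,372),(478,436),(414,325)]]); print(b,b.mean(0))
print("base",onz(s,cr((497,534),S),6)[:2],onz(s,cr((622,468),S),6)[:2])
for q in (a,b):
  e=(q[1]+q[2]-q[0]-q[3]); f=q[0]+q[1]-q[2]-q[3]; print(np.arctan2(e[0]*-1,-e[1])*-1, np.arctan2(f[1],f[0]))
E
python3 goal.py
```

```text
[[453.98611244 239.27138403]
 [433.18442117 155.01733119]
 [348.01446717 177.34616629]
 [372.09031176 261.57467048]] [401.81882813 208.302388  ]
[[456.57493538 226.76470723]
 [426.93591076 150.02701083]
 [342.57766125 173.95443904]
 [379.70940924 264.69251908]] [401.44947916 203.85966905]
base [350.57480232 178.58942956] [434.96559489 158.3561135 ]
-0.26031895564726604 -0.2610564047048857
-0.3793758113724379 -0.36634198232510684
t 8.95 pos [438.6 345.3 196.5] F [0.1 0.4 0.5] grip 39.6
R cols x,y,z:
 [[-0.002  0.959 -0.282]
 [-0.002 -0.282 -0.959]
 [-1.    -0.001  0.002]] q6 [ 0.53  0.43  1.48 -0.    1.24  0.82]
```

```bash
python3 -m crank '[{"dx":0,"dy":0.6,"dz":3,"spin":-0.026},{"dx":0,"dy":0.6,"dz":6,"spin":-0.026},{"dx":0,"dy":0.6,"dz":9,"spin":-0.026},{"dx":0,"dy":0.6,"dz":12,"spin":-0.026},{"dx":0,"dy":0.6,"dz":15,"spin":-0.026},{"dx":0,"dy":0.6,"dz":18,"spin":-0.026},{"dx":0,"dy":0.6,"dz":20.5,"spin":-0.026},{"dx":0,"dy":0.6,"dz":22.4,"spin":-0.026},{"dx":0,"dy":0.6,"dz":22.4,"spin":-0.026},{"dx":0,"dy":0.6,"dz":22.4,"spin":-0.026},{"dx":0,"dy":0.6,"dz":22.4,"spin":-0.026},{"dx":0,"dy":0.6,"dz":22.4,"spin":-0.026},{"dx":0,"dy":0.6,"dz":22.4,"spin":-0.026},{"dx":0,"dy":0.6,"dz":22.4,"spin":-0.026},{"dx":0,"dy":0.6,"dz":22.4,"spin":-0.026},{"dx":0,"dy":0.6,"dz":22.4,"spin":-0.026},{"dx":0,"dy":0.6,"dz":22.4,"spin":-0.026},{"dx":0,"dy":0.6,"dz":22.4,"spin":-0.026}]'; python3 goal.py 387.8 154.3 83 -0.26;  python3 - <<'E'
from h import *
c=wristcam(); cv2.imwrite("pics/k_w.png",c["frame"])
crop(capture("scene"),180,130,340,250,5,"k_s.png")
E
```

```text
time: 10.45
tool_pos: [381.8, 129.5, 197.5]
tcp_rot: [2.991, 1.571, 1.16]
contact_force: [0.1, -0.2, 0.2]
grip_width: 39.2
t 10.45 pos [381.8 129.5 197.5] F [ 0.1 -0.2  0.2] grip 39.2
R cols x,y,z:
 [[ 0.     0.966 -0.258]
 [ 0.    -0.258 -0.966]
 [-1.     0.    -0.   ]] q6 [0.14 0.15 1.88 0.   1.12 0.4 ]
shift cm (tool axes) [11.45 -0.06 -2.55]
spin for tool z = 1 y: 3.141
spin for tool z = -1 y: -0.001
```

View pics/k_w.png

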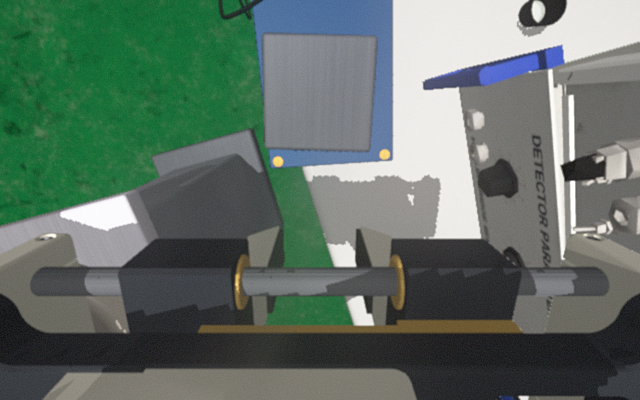

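View pics/k_s.png

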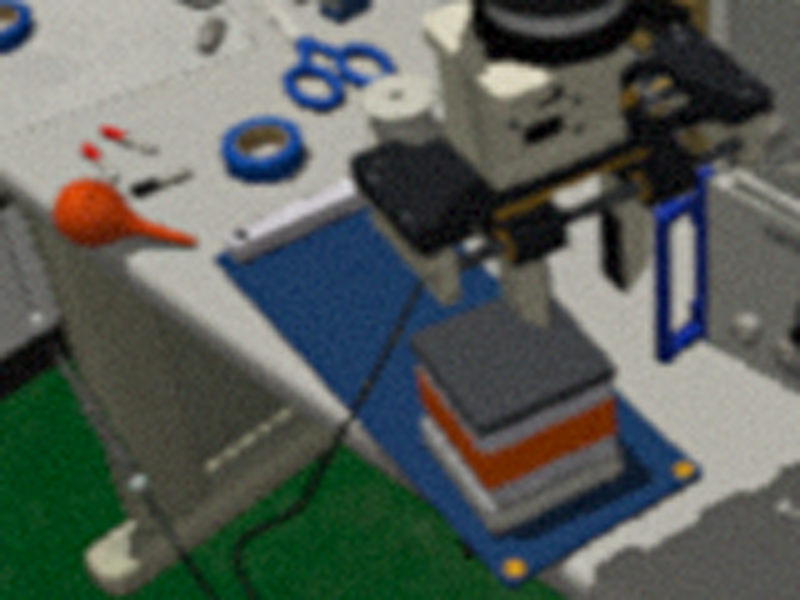

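```bash
python3 - <<'E'
from h import *
c=wristcam()
g=cv2.cvtColor(c["frame"],cv2.COLOR_BGR2HSV)
m=((g[...,1]<70)&(g[...,2]<150)&(g[...,2]>60)).astype(np.uint8)*255
m[:,:255]=0;m[:,388:]=0;m[158:]=0
m=cv2.morphologyEx(m,cv2.MORPH_OPEN,np.ones((5,5)))
ct=max(cv2.findContours(m,0,2)[0],key=cv2.contourArea); q=cv2.approxPolyDP(ct,8,True)[:,0]; print(q.tolist())
P=np.array([onz(c,p,98)[:2] for p in q]); print(P.round(1),P.mean(0))
for i in range(len(P)): d=P[(i+1)%len(P)]-P[i]; print(np.linalg.norm(d).round(1), np.arctan2(d[1],d[0]).round(3))
E
```

```text
[[263, 70], [265, 147], [369, 149], [375, 36], [324, 34], [323, 47], [313, 34], [298, 60], [282, 54], [272, 74]]
[[365.8 236.4]
 [349.3 179.7]
 [431.4 156.1]
 [453.8 237.4]
 [417.4 248.6]
 [414.4 240.2]
 [409.5 250.7]
 [393.7 236.3]
 [383.2 243.5]
 [371.7 231.9]] [399.03256195 226.0805964 ]
59.0 -1.855
85.4 -0.28
84.4 1.301
38.1 2.845
8.9 -1.912
11.6 2.01
21.3 -2.402
12.7 2.544
16.4 -2.354
7.4 2.479
```

```bash
python3 -m crank '[{"dx":4,"dy":0,"dz":0,"spin":0},{"dx":8,"dy":0,"dz":0,"spin":0},{"dx":10.5,"dy":0,"dz":-0.5,"spin":0},{"dx":11.6,"dy":0,"dz":-1,"spin":0},{"dx":11.6,"dy":0,"dz":-1.7,"spin":0},{"dx":11.6,"dy":0,"dz":-2.0,"spin":0},{"dx":11.6,"dy":0,"dz":-2.2,"spin":0}]';  python3 -m crank '[{"dx":0,"dy":0,"dz":-0.2,"spin":0},{"dx":0,"dy":0,"dz":-0.4,"spin":0},{"dx":0,"dy":0,"dz":-0.6,"spin":0}]'; python3 -m crank '[{"dx":0,"dy":0,"dz":-0.2,"spin":0},{"dx":0,"dy":0,"dz":-0.2,"spin":0}]'
```

```text
time: 11.18
tool_pos: [388.5, 151.3, 82.4]
tcp_rot: [2.088, 1.569, 0.257]
contact_force: [-0.1, -0.6, 0.3]
grip_width: 39.4
time: 11.43
tool_pos: [389.9, 156.2, 82.5]
tcp_rot: [1.637, 1.568, -0.195]
contact_force: [1.2, -6.0, 2.7]
grip_width: 39.4
time: 11.6
tool_pos: [390.3, 158.1, 82.4]
tcp_rot: [1.617, 1.569, -0.214]
contact_force: [-0.1, -4.0, 1.3]
grip_width: 39.4
```

```bash
python3 -m crank '[{"dx":-0.38,"dy":0,"dz":-0.35,"spin":0},{"dx":-0.75,"dy":0,"dz":-0.71,"spin":0},{"dx":-1.1,"dy":0,"dz":-1.09,"spin":0},{"dx":-1.42,"dy":0,"dz":-1.48,"spin":0},{"dx":-1.73,"dy":0,"dz":-1.89,"spin":0},{"dx":-2.03,"dy":0,"dz":-2.31,"spin":0},{"dx":-2.3,"dy":0,"dz":-2.75,"spin":0},{"dx":-2.56,"dy":0,"dz":-3.19,"spin":0}]'; python3 - <<'E'
from h import *
crop(capture("scene"),180,130,340,250,5,"l_s.png")
E
```

```text
time: 12.27
tool_pos: [397.9, 189.8, 107.4]
tcp_rot: [2.725, 1.57, 0.893]
contact_force: [0.2, -0.7, -0.5]
grip_width: 39.5
```

View pics/l_s.png

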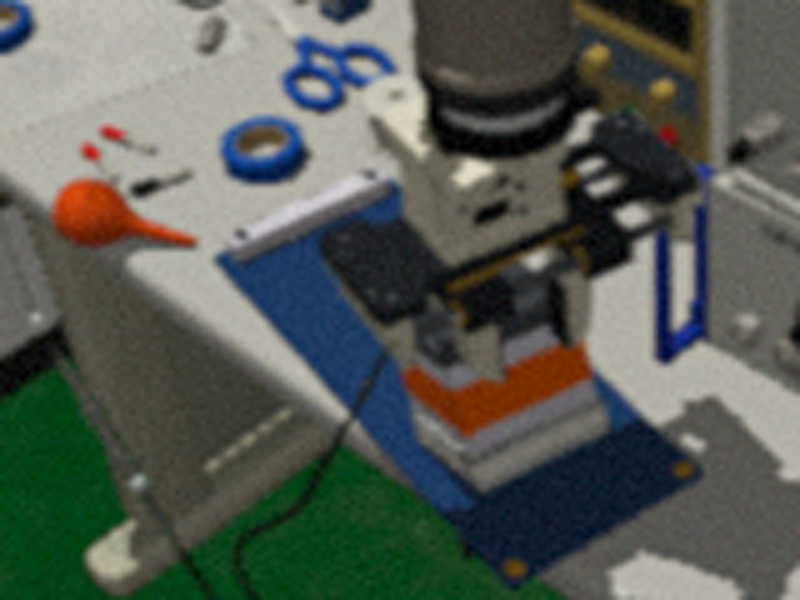

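```bash
python3 -m crank '[{"dx":-3,"dy":0,"dz":0,"spin":0},{"dx":-6,"dy":0,"dz":2,"spin":0},{"dx":-9,"dy":0,"dz":5,"spin":0},{"dx":-9,"dy":0,"dz":7,"spin":0},{"dx":-9,"dy":0,"dz":7,"spin":0}]'; python3 goal.py; python3 - <<'E'
from h import *
c=wristcam(); cv2.imwrite("pics/m_w.png",c["frame"])
crop(capture("scene"),180,130,340,250,5,"m_s.png")
E
```

```text
time: 12.73
tool_pos: [379.7, 119.9, 198.7]
tcp_rot: [1.864, 1.568, 0.031]
contact_force: [0.7, 0.5, -0.4]
grip_width: 39.2
t 12.73 pos [379.7 119.9 198.7] F [ 0.7  0.5 -0.4] grip 39.2
R cols x,y,z:
 [[ 0.003  0.966 -0.259]
 [ 0.    -0.259 -0.966]
 [-1.     0.003 -0.001]] q6 [ 0.11  0.14  1.89 -0.    1.12  0.38]
```

View pics/m_w.png

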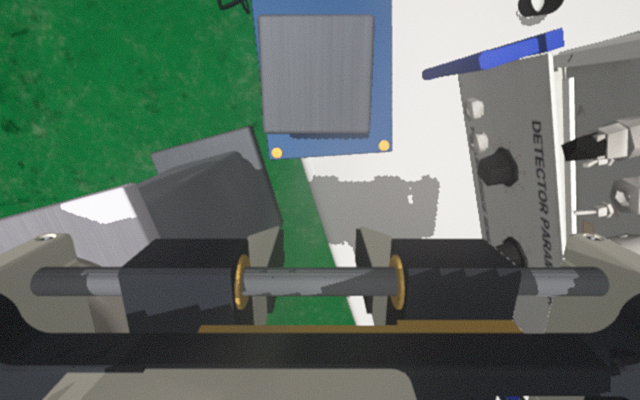

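View pics/m_s.png

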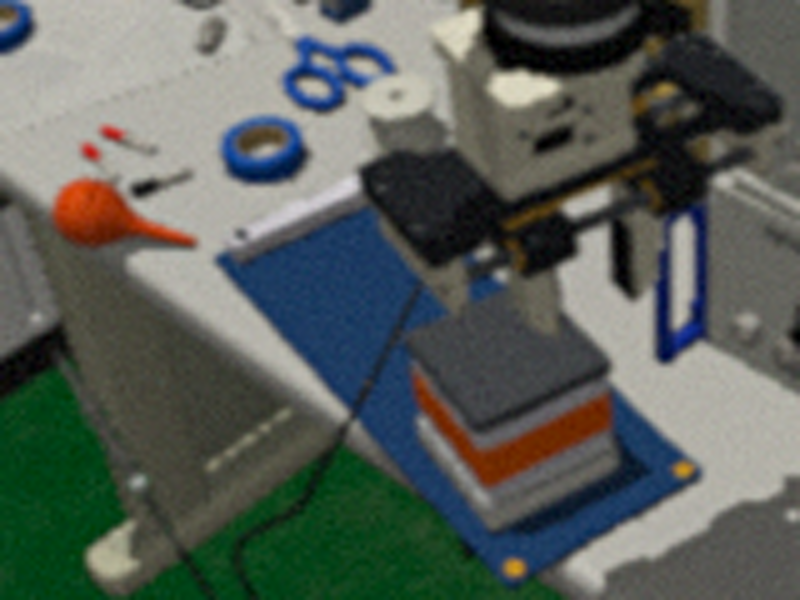

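```bash
python3 - <<'E'
from h import *
c=wristcam()
P=[onz(c,p,98)[:2] for p in [(262,131),(370,135),(375,15),(260,15)]]; print(P, np.mean(P,0))
d=P[1]-P[0]; print(np.linalg.norm(d),np.arctan2(d[1],d[0]))
m=(P[0]+P[1])/2; u=np.array([.257,.966]); print("contact tcp",m-9.5*u)
E
python3 goal.py 390 152 82 -0.26
```

```text
[array([349.02598513, 184.97984288]), array([432.63800008, 159.17243417]), array([454.95799655, 243.2603818 ]), array([373.50989004, 265.14063066])] [402.53296795 213.13832238]
87.5042364096099 -0.2993796790248756
contact tcp [388.3904926  162.89913852]
t 12.88 pos [379.7 122.  197. ] F [0.5 0.2 0. ] grip 39.3
R cols x,y,z:
 [[-0.     0.966 -0.259]
 [ 0.001 -0.259 -0.966]
 [-1.    -0.    -0.001]] q6 [0.12 0.14 1.89 0.   1.11 0.38]
shift cm (tool axes) [11.5   0.22 -3.16]
spin for tool z = 1 y: 3.14
spin for tool z = -1 y: -0.002
```

```bash
python3 -m crank '[{"dx":4,"dy":0.1,"dz":0,"spin":0.02},{"dx":8,"dy":0.1,"dz":0,"spin":0.02},{"dx":10.5,"dy":0.1,"dz":-0.5,"spin":0.02},{"dx":11.5,"dy":0.1,"dz":-1.5,"spin":0.02},{"dx":11.5,"dy":0.1,"dz":-2.5,"spin":0.02},{"dx":11.5,"dy":0.1,"dz":-3.2,"spin":0.02},{"dx":11.5,"dy":0.1,"dz":-3.4,"spin":0.02},{"dx":11.5,"dy":0.1,"dz":-3.5,"spin":0.02}]';  python3 -m crank '[{"dx":0,"dy":0,"dz":-0.2,"spin":0},{"dx":0,"dy":0,"dz":-0.4,"spin":0}]'; python3 -m crank '[{"dx":0,"dy":0,"dz":-0.2,"spin":0},{"dx":0,"dy":0,"dz":-0.2,"spin":0}]'
```

```text
time: 13.55
tool_pos: [390.5, 156.1, 82.9]
tcp_rot: [2.114, 1.569, 0.264]
contact_force: [0.2, 0.4, 0.8]
grip_width: 39.8
time: 13.72
tool_pos: [390.5, 158.6, 82.7]
tcp_rot: [0.087, 1.57, -1.764]
contact_force: [-2.4, -4.5, 3.3]
grip_width: 39.8
time: 13.88
tool_pos: [390.8, 160.3, 82.5]
tcp_rot: [-0.37, 1.569, -2.222]
contact_force: [-2.2, -3.8, 2.2]
grip_width: 39.4
```

```bash
python3 -m crank '[{"dx":-0.25,"dy":0,"dz":-0.25,"spin":0},{"dx":-0.5,"dy":0,"dz":-0.5,"spin":0},{"dx":-0.75,"dy":0,"dz":-0.75,"spin":0}]'; python3 - <<'E'
from h import *
crop(capture("scene"),180,130,340,250,5,"n_s.png")
E
```

```text
time: 14.13
tool_pos: [393.1, 167.8, 90.0]
tcp_rot: [-0.717, 1.57, -2.569]
contact_force: [-2.6, -4.5, 0.8]
grip_width: 39.3
```

View pics/n_s.png

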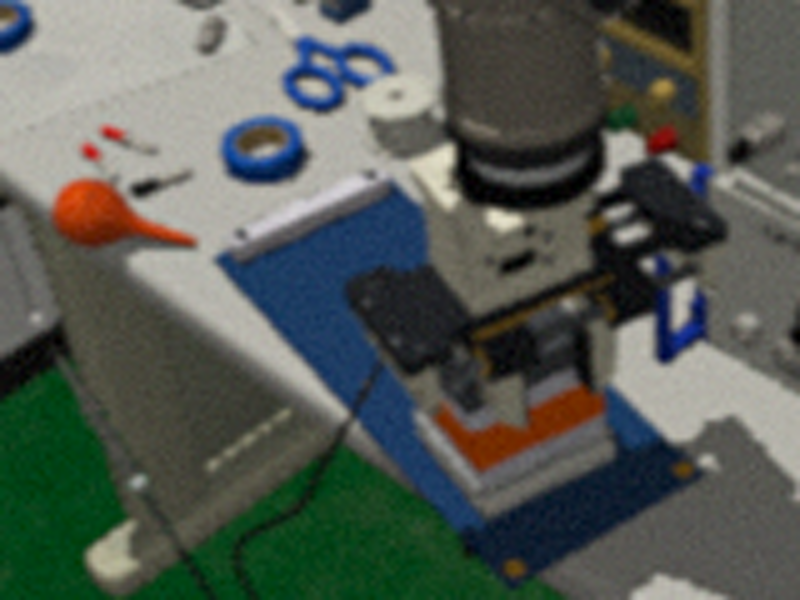

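```bash
python3 -m crank '[{"dx":-0.33,"dy":0,"dz":-0.4,"spin":0},{"dx":-0.65,"dy":0,"dz":-0.8,"spin":0},{"dx":-0.95,"dy":0,"dz":-1.2,"spin":0},{"dx":-1.23,"dy":0,"dz":-1.63,"spin":0}]'; python3 - <<'E'
from h import *
crop(capture("scene"),180,130,340,250,5,"o_s.png")
E
```

```text
time: 14.52
tool_pos: [398.1, 184.1, 102.3]
tcp_rot: [2.341, 1.57, 0.489]
contact_force: [-1.7, -3.2, 2.8]
grip_width: 39.4
```

View pics/o_s.png

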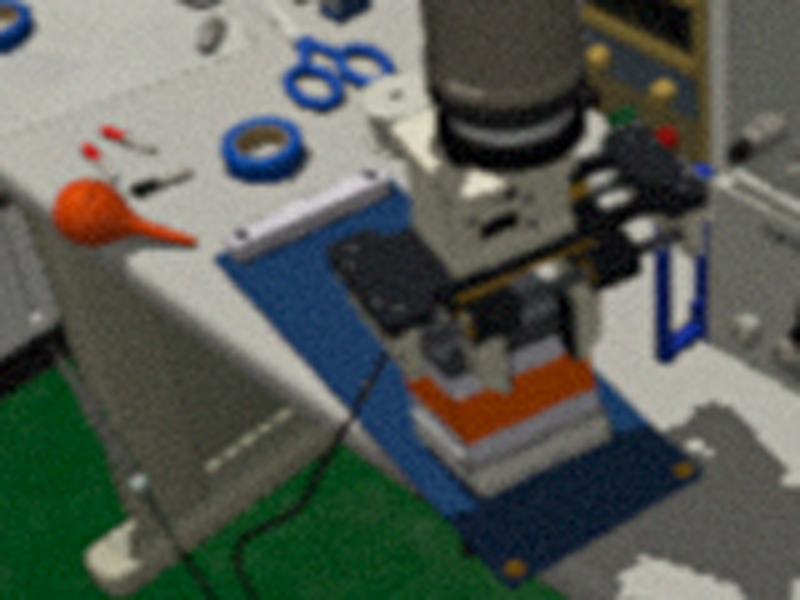

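```bash
python3 -m crank '[{"dx":-0.24,"dy":0,"dz":-0.45,"spin":0},{"dx":-0.48,"dy":0,"dz":-0.9,"spin":0}]'; python3 - <<'E'
from h import *
crop(capture("scene"),180,130,340,250,5,"p_s.png")
E
```

```text
time: 14.73
tool_pos: [400.8, 192.8, 107.0]
tcp_rot: [2.295, 1.57, 0.443]
contact_force: [-0.5, -2.8, 2.4]
grip_width: 39.5
```

View pics/p_s.png

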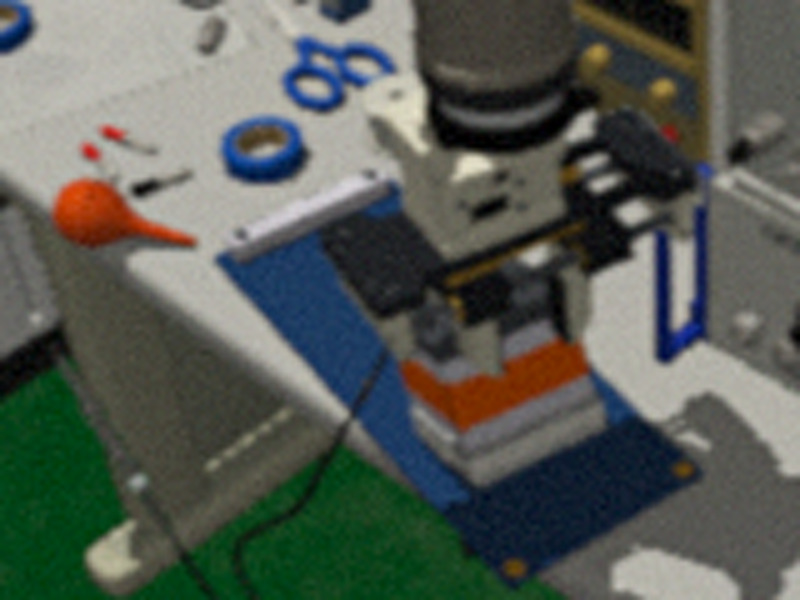

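```bash
python3 -m crank '[{"dx":-0.22,"dy":0,"dz":-0.46,"spin":0},{"dx":-0.43,"dy":0,"dz":-0.93,"spin":0},{"dx":-0.62,"dy":0,"dz":-1.4,"spin":0},{"dx":-0.8,"dy":0,"dz":-1.89,"spin":0},{"dx":-0.95,"dy":0,"dz":-2.38,"spin":0},{"dx":-1.08,"dy":0,"dz":-2.88,"spin":0}]'; python3 - <<'E'
from h import *
crop(capture("scene"),180,130,340,250,5,"q_s.png")
E
```

```text
time: 15.28
tool_pos: [408.8, 220.8, 117.7]
tcp_rot: [2.705, 1.57, 0.853]
contact_force: [0.5, 0.2, 0.3]
grip_width: 39.0
```

View pics/q_s.png

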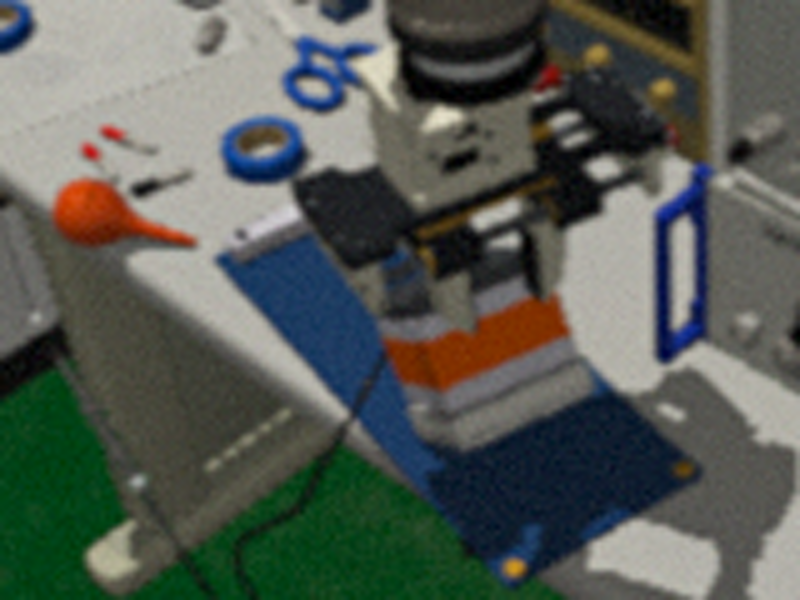

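```bash
python3 -m crank '[{"dx":-0.11,"dy":0,"dz":-0.5,"spin":0},{"dx":-0.2,"dy":0,"dz":-1.0,"spin":0},{"dx":-0.26,"dy":0,"dz":-1.5,"spin":0},{"dx":-0.3,"dy":0,"dz":-2.0,"spin":0},{"dx":-0.32,"dy":0,"dz":-2.5,"spin":0},{"dx":-0.32,"dy":0,"dz":-3.0,"spin":0},{"dx":-0.3,"dy":0,"dz":-3.5,"spin":0},{"dx":-0.4,"dy":0,"dz":-4.0,"spin":0},{"dx":-0.6,"dy":0,"dz":-4.1,"spin":0},{"dx":-3,"dy":0,"dz":-2,"spin":0},{"dx":-6,"dy":0,"dz":1,"spin":0},{"dx":-8,"dy":0,"dz":3,"spin":0},{"dx":-8,"dy":0,"dz":3,"spin":0}]'; python3 goal.py; python3 - <<'E'
from h import *
c=wristcam(); cv2.imwrite("pics/r_w.png",c["frame"])
crop(capture("scene"),180,130,340,250,5,"r_s.png")
crop(capture("top"),180,160,340,280,5,"r_t.png")
E
```

```text
time: 16.42
tool_pos: [401.1, 189.5, 201.4]
tcp_rot: [1.971, 1.565, 0.118]
contact_force: [1.6, 1.2, 0.8]
grip_width: 39.3
t 16.42 pos [401.1 189.5 201.4] F [1.6 1.2 0.8] grip 39.3
R cols x,y,z:
 [[ 0.006  0.96  -0.279]
 [ 0.001 -0.279 -0.96 ]
 [-1.     0.006 -0.002]] q6 [ 0.27  0.21  1.78 -0.    1.14  0.55]
```

View pics/r_w.png

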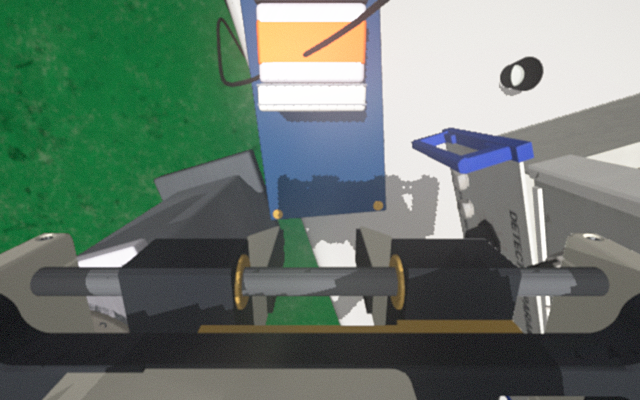

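View pics/r_s.png

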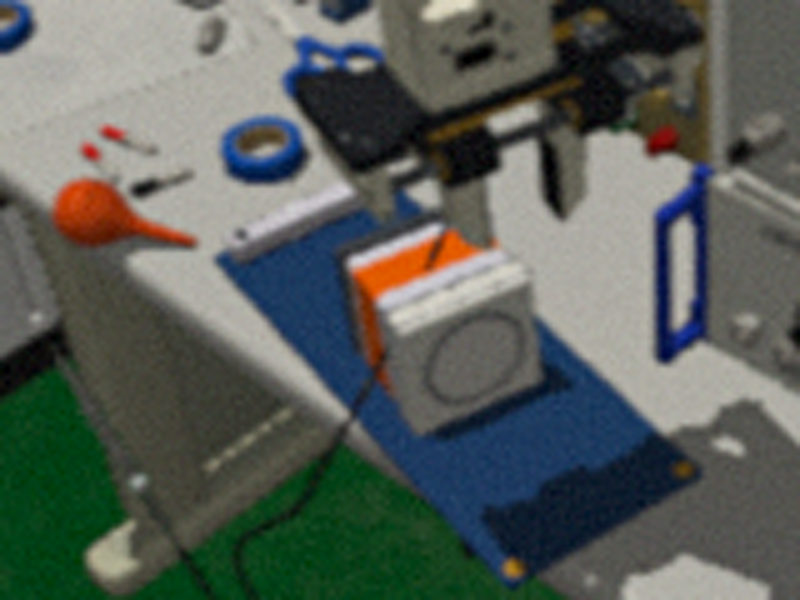

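View pics/r_t.png

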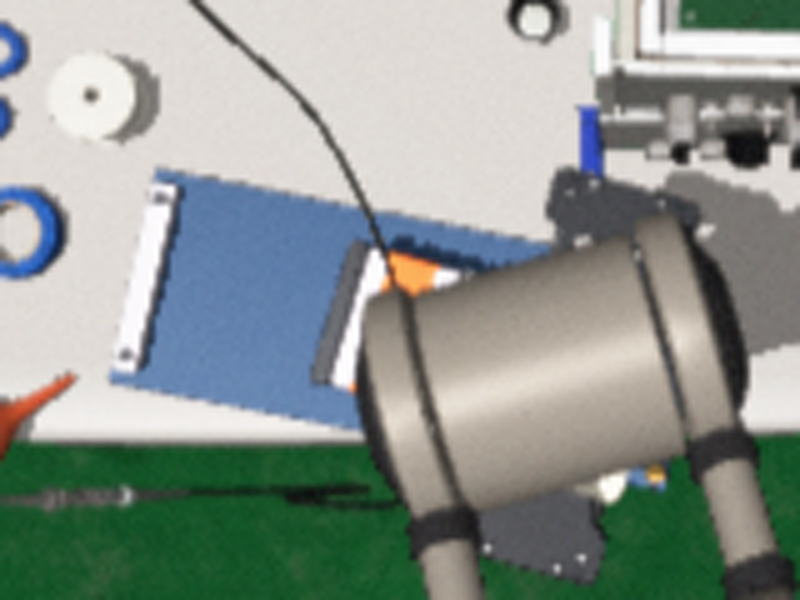

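```bash
python3 - <<'E'
from h import *
c=wristcam(); t=capture("top"); s=capture("scene")
def mat(p): d=np.array(p)-[430.5,309]; return np.array([d@[.982,-.189],d@[.189,.982]]).round(1)
def cr(p,o): return (p[0]/5+o[0]-.4,p[1]/5+o[1]-.4)
T=(180,160);S=(180,130)
for n,P in (("w lid",[onz(c,p,94)[:2] for p in [(259,109),(366,108)]]),("t foot",[onz(t,cr(p,T),94)[:2] for p in [(357,240),(314,381)]]),("s foot",[onz(s,cr(p,S),94)[:2] for p in [(337,248),(440,207)]]),("s lid base",[onz(s,cr(p,S),6)[:2] for p in [(422,436),(543,378)]])):
  d=P[1]-P[0]; m=(P[0]+P[1])/2; print(n,np.round(P,1).tolist(),"mid",m.round(1),"mat",mat(m),"len",np.linalg.norm(d).round(1),"yaw",np.arctan2(d[1],d[0]).round(3))
E
python3 goal.py
```

```text
w lid [[373.2, 272.3], [456.2, 249.1]] mid [414.7 260.7] mat [ -6.4 -50.4] len 86.1 yaw -0.273
t foot [[481.0, 331.4], [398.0, 355.5]] mid [439.5 343.4] mat [ 2.4 35.5] len 86.5 yaw 2.86
s foot [[398.4, 353.8], [465.3, 334.5]] mid [431.9 344.2] mat [-5.3 34.8] len 69.6 yaw -0.281
s lid base [[375.5, 268.6], [458.8, 247.4]] mid [417.1 258. ] mat [ -3.5 -52.6] len 85.9 yaw -0.249
t 16.72 pos [399.8 191.7 196.5] F [-0.5  0.4 -0.7] grip 39.4
R cols x,y,z:
 [[-0.002  0.961 -0.277]
 [-0.    -0.277 -0.961]
 [-1.    -0.002  0.001]] q6 [0.27 0.22 1.78 0.   1.14 0.55]
```

```bash
python3 -m crank '[{"dx":0,"dy":-0.35,"dz":-2,"spin":0},{"dx":3,"dy":-0.35,"dz":-3,"spin":0},{"dx":7,"dy":-0.35,"dz":-3.5,"spin":0},{"dx":10,"dy":-0.35,"dz":-4,"spin":0},{"dx":11.4,"dy":-0.35,"dz":-4.5,"spin":0},{"dx":11.4,"dy":-0.35,"dz":-4.8,"spin":0},{"dx":11.4,"dy":-0.35,"dz":-5.1,"spin":0}]';  python3 -m crank '[{"dx":0,"dy":0,"dz":-0.2,"spin":0},{"dx":0,"dy":0,"dz":-0.4,"spin":0},{"dx":0,"dy":0,"dz":-0.6,"spin":0}]'; python3 -m crank '[{"dx":0,"dy":0,"dz":-0.2,"spin":0},{"dx":0,"dy":0,"dz":-0.4,"spin":0}]'
```

```text
time: 17.3
tool_pos: [410.3, 241.7, 82.5]
tcp_rot: [-0.957, 1.568, -2.808]
contact_force: [0.3, -1.1, 0.9]
grip_width: 39.5
time: 17.55
tool_pos: [413.0, 246.7, 84.7]
tcp_rot: [1.412, 1.569, -0.439]
contact_force: [-1.3, -7.2, 5.1]
grip_width: 39.1
time: 17.72
tool_pos: [413.7, 249.8, 84.6]
tcp_rot: [0.527, 1.569, -1.324]
contact_force: [-2.7, -7.0, 6.2]
grip_width: 39.4
```

```bash
python3 -m crank '[{"dx":-0.45,"dy":0,"dz":-0.3,"spin":0},{"dx":-0.85,"dy":0,"dz":-0.65,"spin":0},{"dx":-1.2,"dy":0,"dz":-1.03,"spin":0},{"dx":-1.52,"dy":0,"dz":-1.43,"spin":0}]'; python3 - <<'E'
from h import *
crop(capture("scene"),180,130,340,250,5,"s_s.png")
E
```

```text
time: 18.05
tool_pos: [417.8, 264.7, 99.6]
tcp_rot: [1.374, 1.57, -0.477]
contact_force: [-1.1, -4.4, 2.1]
grip_width: 39.4
```

View pics/s_s.png

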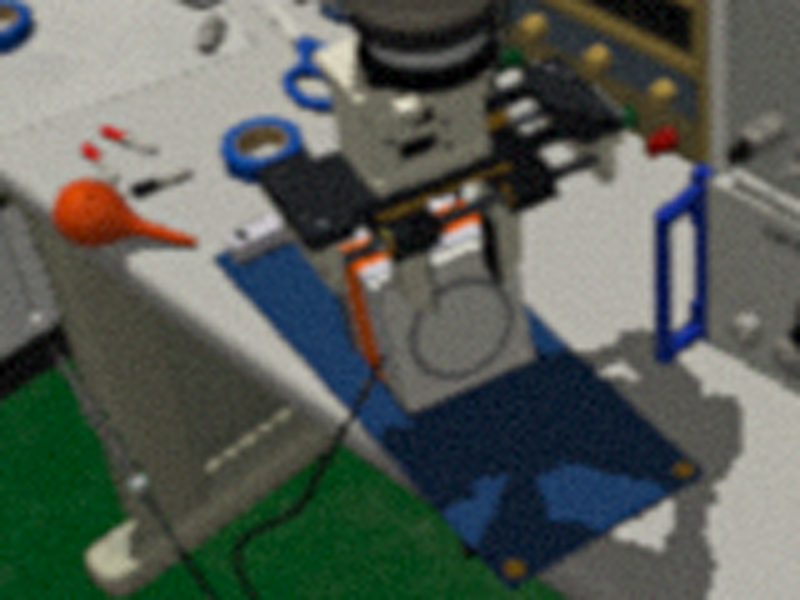

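```bash
python3 -m crank '[{"dx":-0.31,"dy":0,"dz":-0.43,"spin":0},{"dx":-0.6,"dy":0,"dz":-0.86,"spin":0},{"dx":-0.87,"dy":0,"dz":-1.31,"spin":0},{"dx":-1.12,"dy":0,"dz":-1.77,"spin":0},{"dx":-1.36,"dy":0,"dz":-2.24,"spin":0},{"dx":-1.57,"dy":0,"dz":-2.72,"spin":0},{"dx":-1.76,"dy":0,"dz":-3.21,"spin":0},{"dx":-1.93,"dy":0,"dz":-3.7,"spin":0}]'; python3 - <<'E'
from h import *
crop(capture("scene"),180,130,340,250,5,"t_s.png")
E
```

```text
time: 18.77
tool_pos: [428.5, 300.6, 119.5]
tcp_rot: [2.266, 1.569, 0.415]
contact_force: [-2.3, -4.1, 9.6]
grip_width: 39.8
```

View pics/t_s.png

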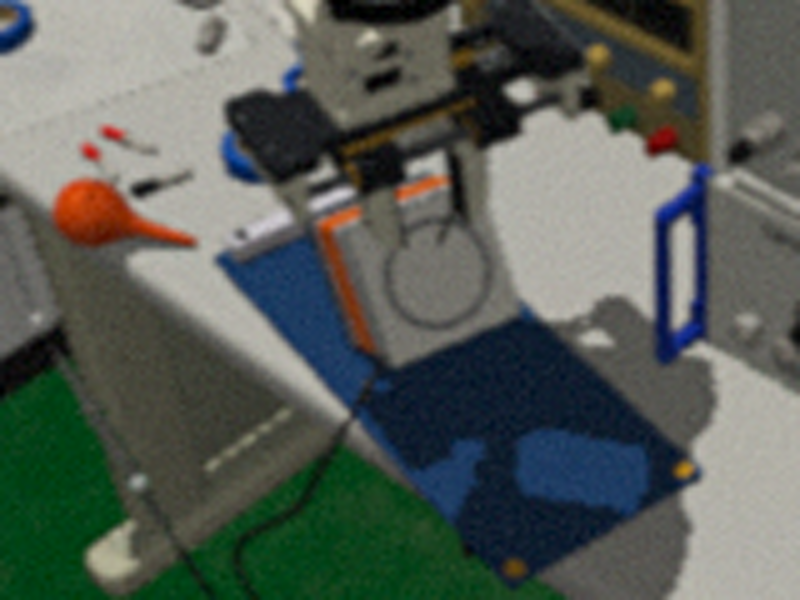

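```bash
python3 -m crank '[{"dx":-0.35,"dy":0,"dz":-0.5,"spin":0},{"dx":-0.5,"dy":0,"dz":-1.0,"spin":0},{"dx":-0.6,"dy":0,"dz":-1.5,"spin":0},{"dx":-0.68,"dy":0,"dz":-2.0,"spin":0},{"dx":-0.73,"dy":0,"dz":-2.5,"spin":0}]'; python3 - <<'E'
from h import *
crop(capture("scene"),180,130,340,250,5,"u_s.png")
E
```

```text
time: 19.23
tool_pos: [435.3, 325.0, 125.7]
tcp_rot: [2.576, 1.57, 0.724]
contact_force: [-0.7, -0.4, 1.8]
grip_width: 39.1
```

View pics/u_s.png

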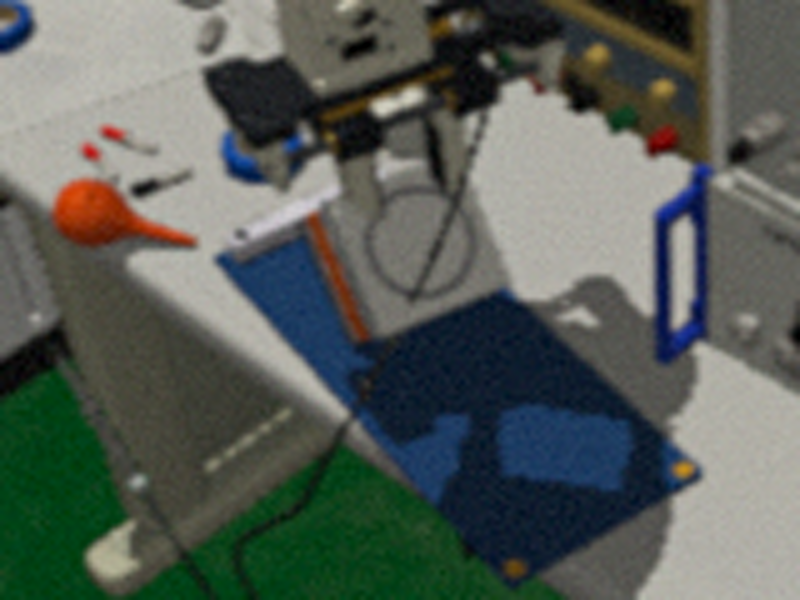

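```bash
python3 -m crank '[{"dx":-0.05,"dy":0,"dz":-0.5,"spin":0},{"dx":-0.05,"dy":0,"dz":-1.0,"spin":0},{"dx":-0.05,"dy":0,"dz":-1.5,"spin":0},{"dx":-0.1,"dy":0,"dz":-1.8,"spin":0},{"dx":-0.3,"dy":0,"dz":-1.8,"spin":0},{"dx":-3,"dy":0,"dz":0,"spin":0},{"dx":-6,"dy":0,"dz":3,"spin":0},{"dx":-7,"dy":0,"dz":6,"spin":0},{"dx":-7,"dy":0,"dz":8,"spin":0},{"dx":-7,"dy":0,"dz":8,"spin":0},{"dx":-7,"dy":0,"dz":8,"spin":0}]'; python3 goal.py; python3 - <<'E'
from h import *
c=wristcam(); cv2.imwrite("pics/v_w.png",c["frame"])
crop(capture("scene"),180,130,340,250,5,"v_s.png")
crop(capture("top"),180,160,340,280,5,"v_t.png")
E
```

```text
time: 20.2
tool_pos: [412.7, 246.7, 195.9]
tcp_rot: [2.459, 1.57, 0.605]
contact_force: [0.7, 0.8, 0.3]
grip_width: 39.7
t 20.2 pos [412.7 246.7 195.9] F [0.7 0.8 0.3] grip 39.7
R cols x,y,z:
 [[ 0.001  0.96  -0.279]
 [ 0.001 -0.279 -0.96 ]
 [-1.     0.001 -0.001]] q6 [0.38 0.29 1.69 0.   1.16 0.66]
```

View pics/v_w.png

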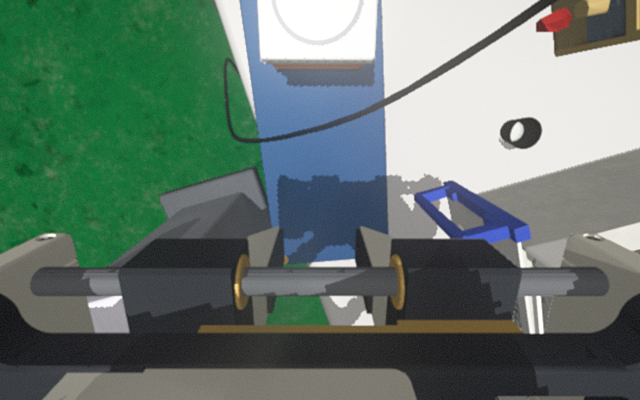

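View pics/v_s.png

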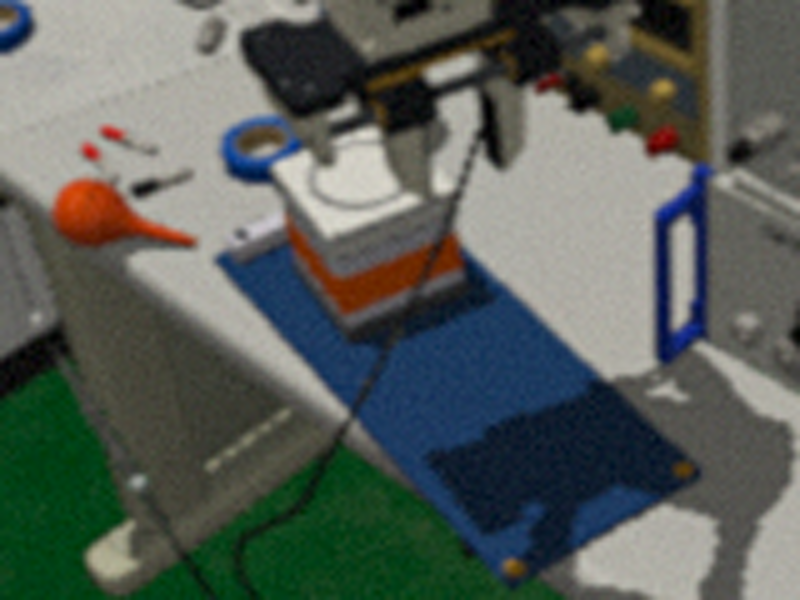

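View pics/v_t.png

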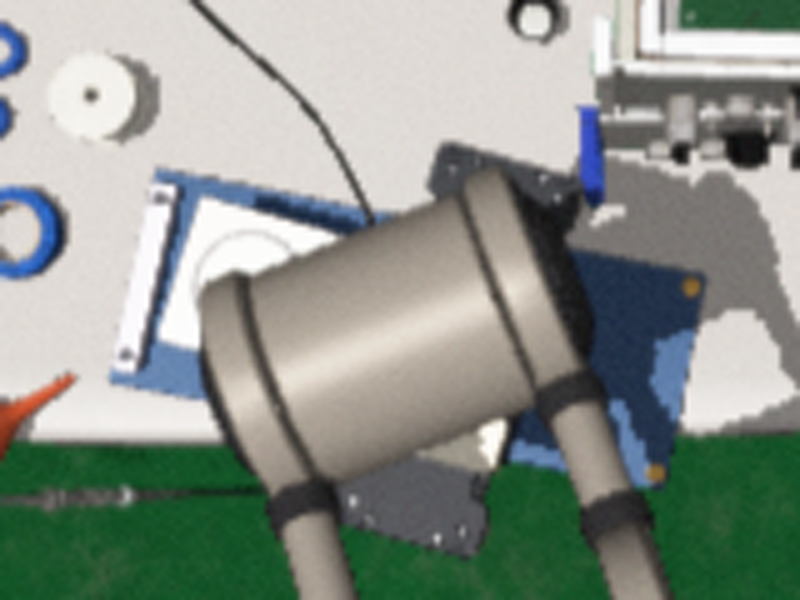

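```bash
python3 - <<'E'
from h import *
c=wristcam(); t=capture("top"); s=capture("scene")
def mat(p): d=np.array(p)-[430.5,309]; return np.array([d@[.982,-.189],d@[.189,.982]]).round(1)
def cr(p,o): return (p[0]/5+o[0]-.4,p[1]/5+o[1]-.4)
T=(180,160);S=(180,130)
for n,P in (("w lid",[onz(c,p,98)[:2] for p in [(260,58),(375,61)]]),("t lid left",[onz(t,cr(p,T),98)[:2] for p in [(155,342),(200,195)]]),("s lid R",[onz(s,cr(p,S),98)[:2] for p in [(328,242),(455,190)]]),("s foot R",[onz(s,cr(p,S),6)[:2] for p in [(350,342),(470,290)]])):
  d=P[1]-P[0]; m=(P[0]+P[1])/2; print(n,np.round(P,1).tolist(),"mid",m.round(1),"mat",mat(m),"len",np.linalg.norm(d).round(1),"yaw",np.arctan2(d[1],d[0]).round(3))
E
python3 goal.py 437 318 120 -0.19
```

```text
w lid [[399.9, 363.5], [482.6, 337.5]] mid [441.3 350.5] mat [ 2.7 42.8] len 86.7 yaw -0.305
t lid left [[421.0, 448.0], [507.6, 423.6]] mid [464.3 435.8] mat [  9.2 130.9] len 89.9 yaw -0.275
s lid R [[395.9, 358.2], [479.7, 335.6]] mid [437.8 346.9] mat [ 0.  38.6] len 86.8 yaw -0.264
s foot R [[402.0, 364.6], [486.3, 341.6]] mid [444.2 353.1] mat [ 5.1 45.9] len 87.4 yaw -0.266
t 20.5 pos [412.7 247.9 194.9] F [ 0.7  0.  -0.3] grip 39.2
R cols x,y,z:
 [[-0.001  0.961 -0.276]
 [-0.    -0.276 -0.961]
 [-1.    -0.001  0.   ]] q6 [0.38 0.29 1.69 0.   1.16 0.66]
shift cm (tool axes) [ 7.49  0.4  -7.41]
spin for tool z = 1 y: 3.051
spin for tool z = -1 y: -0.09
```

```bash
python3 -m crank '[{"dx":0,"dy":0.18,"dz":-3,"spin":-0.09},{"dx":0,"dy":0.18,"dz":-6,"spin":-0.09},{"dx":3,"dy":0.18,"dz":-8,"spin":-0.09},{"dx":6,"dy":0.18,"dz":-8.1,"spin":-0.09},{"dx":9,"dy":0.18,"dz":-8.1,"spin":-0.09},{"dx":12,"dy":0.18,"dz":-8.1,"spin":-0.09},{"dx":14,"dy":0.18,"dz":-8.1,"spin":-0.09},{"dx":15.2,"dy":0.18,"dz":-8.1,"spin":-0.09},{"dx":15.5,"dy":0.18,"dz":-8.1,"spin":-0.09},{"dx":15.5,"dy":0.18,"dz":-8.1,"spin":-0.09}]'; python3 goal.py 436.7 325.1 40 -0.19; python3 - <<'E'
from h import *
crop(capture("scene"),180,100,340,220,5,"w_s.png")
c=wristcam(); cv2.imwrite("pics/w_w.png",c["frame"])
E
```

```text
time: 21.33
tool_pos: [436.3, 324.7, 39.2]
tcp_rot: [-0.909, 1.568, -2.67]
contact_force: [0.1, 0.4, 0.8]
grip_width: 39.8
t 21.33 pos [436.3 324.7  39.2] F [0.1 0.4 0.8] grip 39.8
R cols x,y,z:
 [[-0.002  0.982 -0.189]
 [-0.001 -0.189 -0.982]
 [-1.    -0.002  0.001]] q6 [0.5  0.6  1.69 0.   0.86 0.69]
shift cm (tool axes) [-0.08  0.03 -0.05]
spin for tool z = 1 y: 3.141
spin for tool z = -1 y: -0.0
```

View pics/w_s.png

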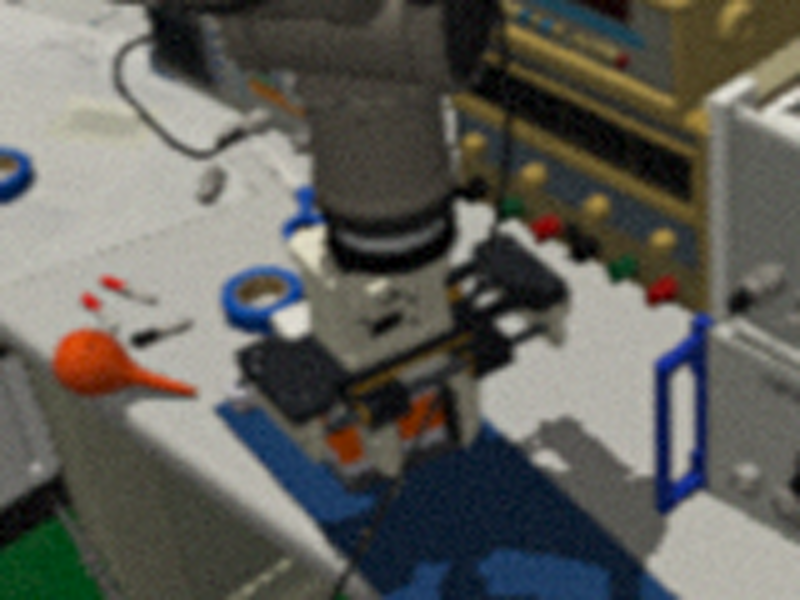

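View pics/w_w.png

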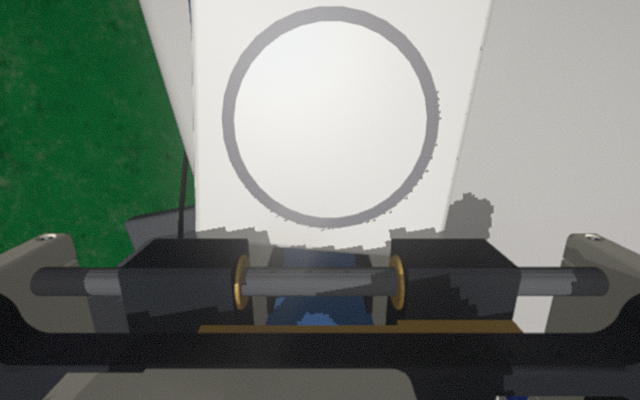

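```bash
python3 -m crank '[{"dx":0,"dy":0,"dz":-0.4,"spin":0},{"dx":0,"dy":0,"dz":-0.7,"spin":0},{"dx":0,"dy":0,"dz":-1.0,"spin":0},{"dx":0,"dy":0,"dz":-1.2,"spin":0},{"dx":0,"dy":0,"dz":-1.4,"spin":0},{"dx":0,"dy":0,"dz":-1.6,"spin":0},{"dx":0,"dy":0,"dz":-1.8,"spin":0},{"dx":0,"dy":0,"dz":-2.0,"spin":0},{"dx":0,"dy":0,"dz":-2.2,"spin":0},{"dx":0,"dy":0,"dz":-2.4,"spin":0}]'; python3 - <<'E'
from h import *
crop(capture("scene"),180,100,340,220,5,"x_s.png")
c=wristcam(); cv2.imwrite("pics/x_w.png",c["frame"])
E
```

```text
time: 22.27
tool_pos: [441.6, 348.2, 40.4]
tcp_rot: [1.475, 1.571, -0.287]
contact_force: [1.0, -5.2, 2.8]
grip_width: 39.5
```

View pics/x_s.png

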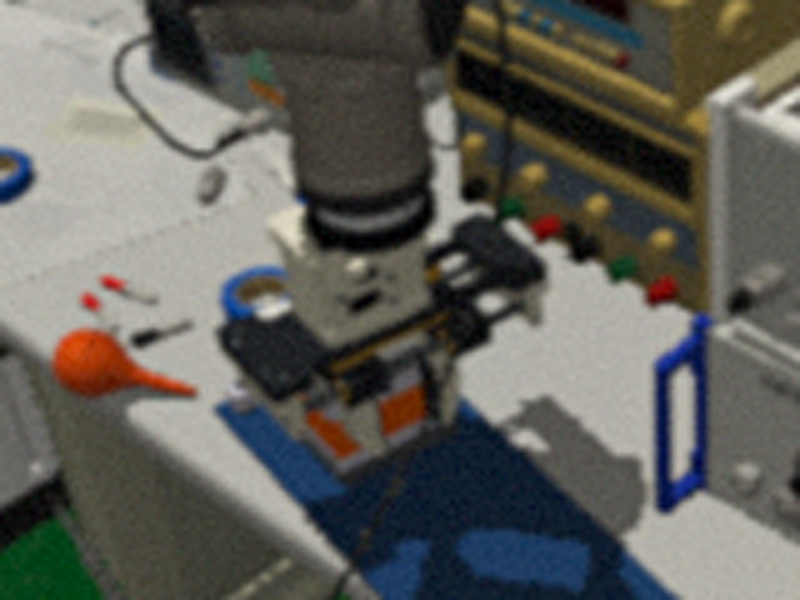

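View pics/x_w.png

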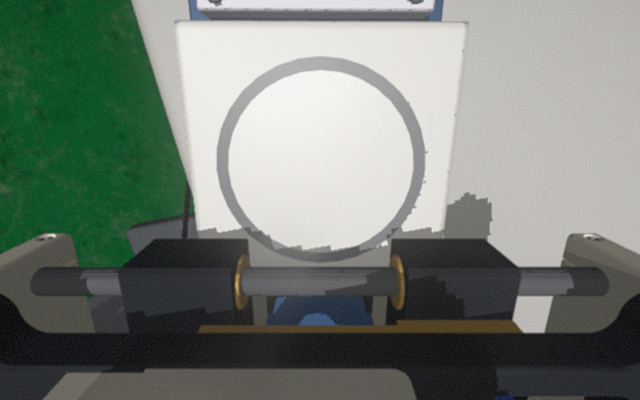

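```bash
python3 -m crank '[{"dx":0,"dy":0,"dz":-0.2,"spin":0},{"dx":0,"dy":0,"dz":-0.4,"spin":0},{"dx":0,"dy":0,"dz":-0.6,"spin":0},{"dx":0,"dy":0,"dz":-0.8,"spin":0},{"dx":0,"dy":0,"dz":-1.0,"spin":0},{"dx":0,"dy":0,"dz":-1.2,"spin":0},{"dx":0,"dy":0,"dz":-1.4,"spin":0},{"dx":0,"dy":0,"dz":-1.5,"spin":0}]'; python3 -m crank '[{"dx":0,"dy":0,"dz":-0.15,"spin":0},{"dx":0,"dy":0,"dz":-0.3,"spin":0},{"dx":0,"dy":0,"dz":-0.4,"spin":0}]'; python3 - <<'E'
from h import *
crop(capture("scene"),180,100,340,220,5,"y_s.png")
c=wristcam(); cv2.imwrite("pics/y_w.png",c["frame"])
E
```

```text
time: 23.03
tool_pos: [443.5, 362.5, 40.3]
tcp_rot: [-0.704, 1.569, -2.466]
contact_force: [-0.9, -6.0, 4.2]
grip_width: 39.6
time: 23.28
tool_pos: [444.2, 366.3, 40.2]
tcp_rot: [-0.708, 1.569, -2.47]
contact_force: [-1.0, -7.2, 4.1]
grip_width: 39.3
```

View pics/y_s.png

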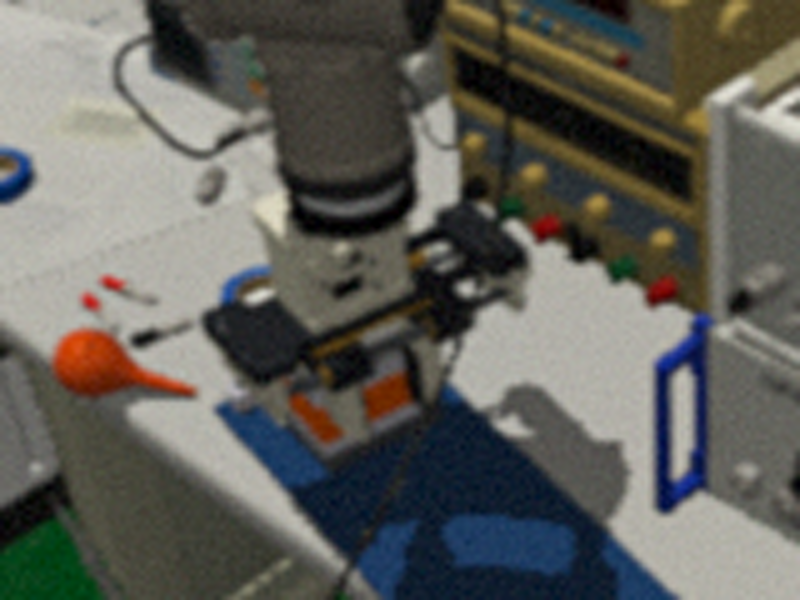

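View pics/y_w.png

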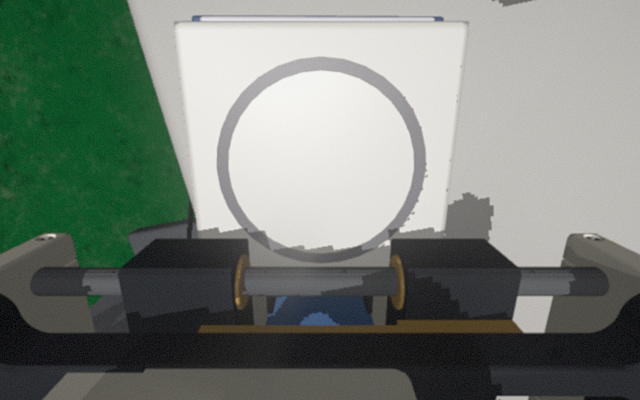

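```bash
python3 -m crank '[{"dx":0,"dy":0,"dz":-0.1,"spin":0},{"dx":0,"dy":0,"dz":-0.2,"spin":0},{"dx":0,"dy":0,"dz":-0.2,"spin":0}]'; python3 -m crank '[{"dx":0,"dy":0,"dz":-0.1,"spin":0},{"dx":0,"dy":0,"dz":-0.1,"spin":0}]';  python3 -m crank '[{"dx":0,"dy":0,"dz":-0.1,"spin":0},{"dx":0,"dy":0,"dz":-0.1,"spin":0}]'
```

```text
time: 23.63
tool_pos: [444.6, 368.3, 40.2]
tcp_rot: [-0.722, 1.569, -2.483]
contact_force: [-0.6, -6.4, 2.5]
grip_width: 39.8
time: 23.8
tool_pos: [444.7, 368.9, 40.3]
tcp_rot: [-0.612, 1.568, -2.373]
contact_force: [-1.6, -7.8, 4.4]
grip_width: 39.5
time: 23.97
tool_pos: [444.7, 369.1, 40.4]
tcp_rot: [-0.494, 1.566, -2.256]
contact_force: [-3.1, -12.1, 6.5]
grip_width: 39.6
```

```bash
python3 -m crank '[{"dx":0,"dy":0,"dz":-0.05,"spin":0},{"dx":0,"dy":0,"dz":-0.05,"spin":0},{"dx":0,"dy":0,"dz":-0.05,"spin":0}]'; python3 -m crank '[{"dx":0,"dy":0,"dz":0.3,"spin":0},{"dx":0,"dy":0,"dz":0.8,"spin":0},{"dx":0,"dy":0,"dz":1.6,"spin":0},{"dx":0,"dy":0,"dz":2.4,"spin":0},{"dx":-3,"dy":0,"dz":2.8,"spin":0},{"dx":-7,"dy":0,"dz":2.8,"spin":0},{"dx":-11,"dy":0,"dz":2.8,"spin":0},{"dx":-14,"dy":0,"dz":4,"spin":0},{"dx":-16,"dy":0,"dz":8,"spin":0},{"dx":-18,"dy":0,"dz":12,"spin":0},{"dx":-18,"dy":0,"dz":16,"spin":0},{"dx":-18,"dy":0,"dz":20,"spin":0},{"dx":-18,"dy":0,"dz":24,"spin":0},{"dx":-18,"dy":0,"dz":24,"spin":0},{"dx":-18,"dy":0,"dz":24,"spin":0}]'; python3 - <<'E'
from h import *
crop(capture("scene"),180,130,340,250,5,"z_s.png")
crop(capture("top"),180,160,340,280,5,"z_t.png")
E
```

```text
time: 24.22
tool_pos: [444.7, 369.1, 40.5]
tcp_rot: [-0.477, 1.566, -2.239]
contact_force: [-3.5, -13.5, 9.7]
grip_width: 39.1
time: 25.47
tool_pos: [399.9, 133.7, 220.6]
tcp_rot: [2.351, 1.57, 0.585]
contact_force: [-0.1, 0.6, -0.2]
grip_width: 39.3
```

View pics/z_s.png

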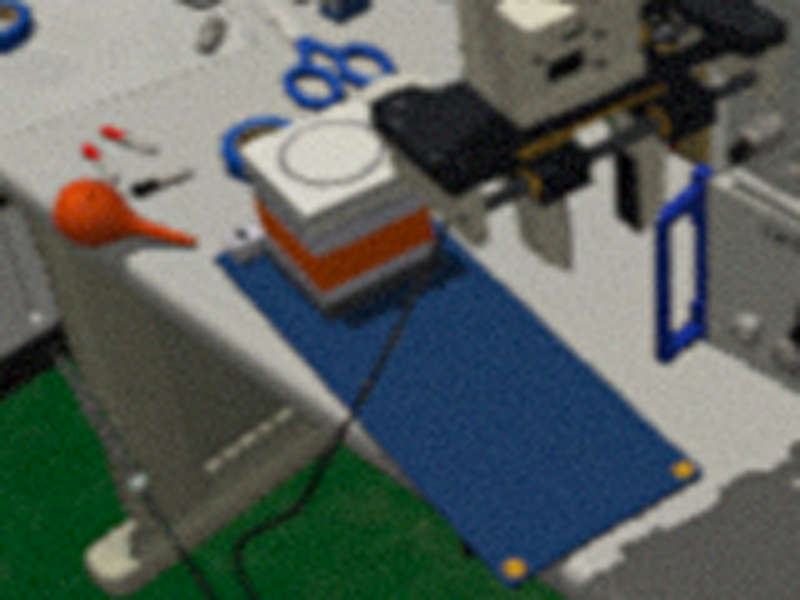

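View pics/z_t.png

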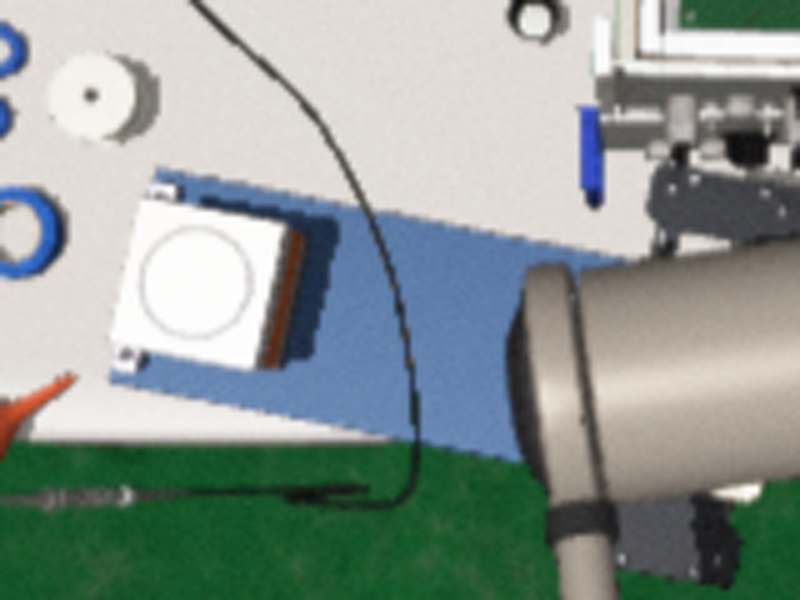

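```bash
python3 - <<'E'
from h import *
t=capture("top"); s=capture("scene")
def mat(p): d=np.array(p)-[430.5,309]; return np.array([d@[.982,-.189],d@[.189,.982]]).round(1)
def cr(p,o): return (p[0]/5+o[0]-.4,p[1]/5+o[1]-.4)
T=(180,160);S=(180,130)
a=np.array([onz(t,cr(p,T),98)[:2] for p in [(143,200),(289,227),(257,369),(110,340)]])
b=np.array([onz(s,cr(p,S),98)[:2] for p in [(357,103),(432,167),(304,222),(243,150)]])
for q in (a,b):
  f=q[0]+q[1]-q[2]-q[3]; e=q[0]+q[3]-q[1]-q[2]; print(mat(q.mean(0)),np.linalg.norm(f)/2,np.arctan2(f[1],f[0]),np.arctan2(-e[0],e[1]))
m=mat((a.mean(0)+b.mean(0))/2); print("mean mat",m,"left face y",m[1]+44)
P=[onz(s,cr(p,S),6)[:2] for p in [(326,316),(437,258)]]; print("foot R edge",mat(P[0]),mat(P[1]))
E
```

```text
[  2.7 116.2] 84.67843911495675 -0.204868151059579 -0.19082165846530322
[  0.3 109.7] 86.20365383873349 -0.22427147864297117 -0.2056211026879777
mean mat [  1.5 113. ] left face y 157.0
foot R edge [-38.2  80.3] [48.9 83.4]
```

```bash
python3 -m crank '[{"dx":0,"dy":-0.2,"dz":-4,"spin":0},{"dx":0,"dy":-0.2,"dz":-8,"spin":0},{"dx":0,"dy":-0.2,"dz":-12,"spin":0},{"dx":0,"dy":-0.2,"dz":-16,"spin":0},{"dx":0,"dy":-0.2,"dz":-20,"spin":0},{"dx":0,"dy":-0.2,"dz":-23,"spin":0},{"dx":1,"dy":-0.2,"dz":-25,"spin":0},{"dx":2.5,"dy":-0.2,"dz":-26,"spin":0},{"dx":2.5,"dy":-0.2,"dz":-26.2,"spin":0},{"dx":2.5,"dy":-0.2,"dz":-26.2,"spin":0},{"dx":2.5,"dy":-0.2,"dz":-26.2,"spin":0}]'; python3 - <<'E'
from h import *
c=wristcam(); cv2.imwrite("pics/aa_w.png",cv2.resize(c["frame"][0:240,140:500],None,fx=2.2,fy=2.2,interpolation=cv2.INTER_CUBIC))
E
```

```text
time: 26.58
tool_pos: [447.7, 393.5, 195.5]
tcp_rot: [-0.287, 1.571, -2.047]
contact_force: [0.1, -0.5, -0.1]
grip_width: 39.7
```

View pics/aa_w.png

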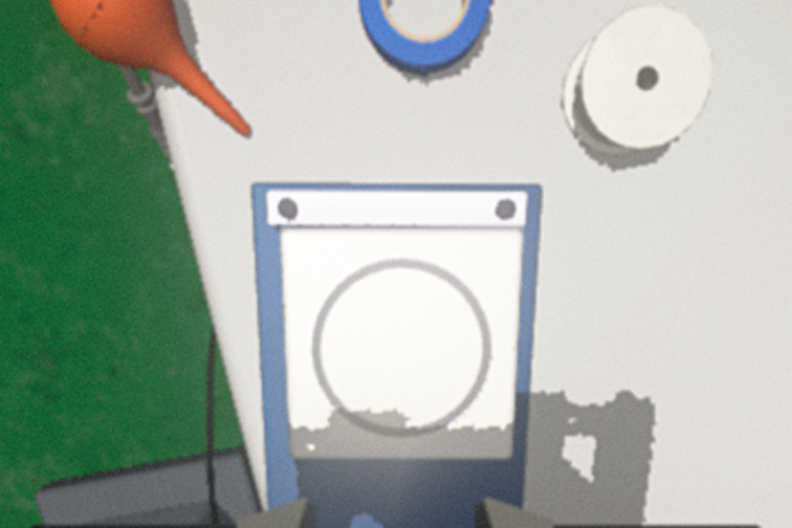

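```bash
python3 - <<'E'
from h import *
c=wristcam()
f=c["frame"].astype(int)
for u in (275,300,330,360,372): print(u,[(v,f[v,u].tolist()) for v in range(98,110)][2:9])
def mat(p): d=np.array(p)-[430.5,309]; return np.array([d@[.982,-.189],d@[.189,.982]]).round(1)
for u in (280,365):
  print("bar",mat(onz(c,(u,102.5),22)[:2]),"lid",mat(onz(c,(u,103.8),98)[:2]))
E
```

```text
275 [(100, [251, 248, 250]), (101, [224, 218, 223]), (102, [153, 149, 152]), (103, [160, 162, 161]), (104, [216, 222, 224]), (105, [239, 243, 244]), (106, [248, 250, 251])]
300 [(100, [251, 249, 250]), (101, [240, 236, 239]), (102, [194, 189, 188]), (103, [176, 177, 181]), (104, [222, 224, 227]), (105, [237, 241, 244]), (106, [247, 249, 250])]
330 [(100, [250, 248, 250]), (101, [243, 239, 243]), (102, [210, 204, 209]), (103, [183, 184, 185]), (104, [221, 224, 227]), (105, [237, 241, 243]), (106, [245, 248, 249])]
360 [(100, [250, 248, 250]), (101, [244, 241, 243]), (102, [213, 206, 212]), (103, [187, 189, 192]), (104, [217, 221, 223]), (105, [235, 239, 242]), (106, [244, 247, 249])]
372 [(100, [251, 248, 251]), (101, [243, 241, 244]), (102, [216, 209, 212]), (103, [188, 187, 192]), (104, [218, 221, 223]), (105, [234, 240, 242]), (106, [243, 246, 247])]
bar [-38.3 161. ] lid [-29.3 160.3]
bar [ 48.2 161. ] lid [ 37.5 160.3]
```

```bash
python3 -c "
from plant import bot
print(bot.close_job())"
```

```text
the job is handed in; nothing more can be done
None
```

I turned the canister upside down and back, and it now stands upright against the stop bar with the whole foot on the mat. The job was handed in at about 27 s of the 67 s allowed.

- **Inversion:** Two tips away from the bar put it on its lid. It stood there untouched for about two seconds, then I started tipping it back.
- **Return:** The first tip back was broken off: I read almost no force on the fingers and backed away, and the canister dropped back onto its lid a few millimetres along. I repeated it in smaller steps and it worked, as did the second tip.
- **Placing:** I slid it along the mat with a low push until the fingers stopped moving and the force rose to about 14 N against the bar. Then I withdrew.
- **Last checks, seated:** The wrist picture showed no blue mat between the bar and the lid. It put the canister's left face at 160.3 mm along the mat and the bar at 161.0 mm. A slightly darker line at the robot-side end could be a gap of about half a millimetre.
- **Last checks that disagreed:** The two fixed cameras gave the left face at about 160 mm and 154 mm, 157 mm on average. I relied on the wrist view and the force rise instead.
- **Other things:** The hanging probe cable crosses the canister's path. Both passed through each other with no sign of contact, so I took the cable to be only drawn. The other items near the mat looked undisturbed in the pictures.

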